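# Sort the centrifuge buckets by weight and tip out the balance weights

## Robot

A 6-joint arm with a two-finger parallel gripper is mounted at the origin on a cart in front of the work surface, level with it; the furniture and walls round the work are solid. World frame = base frame: x ahead of the robot, y to its left, z up, the work surface at z = 0. Lengths are in m, angles in rad, forces in N, time in s.
With the tool pointing down it reaches from about 0.35 to 0.975 m from the base axis. Payload 4.9 kg.
Tool frame: the origin (TCP) lies midway between the tips of the shut fingers; the grasp point (between the pads) lies 19 mm behind it; z points along the fingers, y is the direction in which the jaws open and shut (so a half turn about z gives the same grasp; the last joint's range is limited). The gripper opens to 85 mm and grips with 20 to 120 N. Pads are 22 mm wide; open, the fingers measure 114 mm over their backs; the gripper's body (76 mm by 85 mm) begins 54 mm behind the grasp point. The pads swing forward as they close: fully open they stand 13 mm farther back than shut.
Start: joints at [-1.3, 0.053, 1.613, -0, 1.476, -0.119], TCP at [0.237, -0.578, 0.231] pointing down, gripper open.
Joint ranges: [-3.01, 3.01], [-1.01, 2.22], [0.06, 2.58], [-1.02, 4.17], [0.09, 2.62], [-3.14, 3.14]. Speed limits (rad/s): [2.57, 2.57, 3.14, 3.14, 3.14, 3.14].

## Interface

Orientations are given as a unit quaternion [w, x, y, z].
In Python, from plant import manip gives the robot as it stands. The module is installed in compiled form; this text tells all that it offers.
- The arm moves only by the tool move_arm, never from a script. Its argument "rows" is a list of rows, each an object of numbers: "tx", "ty", "tz": the shift along the tool's x, y, z in m; "ax", "ay", "az": the turn, a rotation vector about the tool's x, y, z in degrees; "jaw": the closure in counts, from 0 (fully open) to 255 (shut). In form: [{"tx": .., "ty": .., "tz": .., "ax": .., "ay": .., "az": .., "jaw": ..}, ...]. A call has 1 to 12 rows; each row shifts and turns the pose as measured when the row begins, along the tool's axes as they then stand; what a row does not reach is not made up. A row lasts 1/10 s, in which the tool goes at most 50 mm and 8.59 degrees, less where a joint would pass 70% of its speed; a pose out of reach is approached as far as the arm can. A call with a gripper value outside its range is refused whole. The fingers move at their own pace and stop on an object; the grip force is fixed at half the most. Time passes only in rows, so rows that do not move let the fingers close. It gives the time, the measured TCP pose, the force and the opening at its end, in the units of the state.
- manip.state(): the state, without advancing time (a new reading comes with each control period).
- manip.grab_frame(name): name is "scene" or "side" or "wrist"; returns a dict with "color" (384x512x3 uint8, red, green, blue), "intrinsics" (3x3 intrinsics, pixels), "R" (3x3) and "t" (3): a world point X has camera coordinates R X + t. Camera axes: x right, y down, z forward; pixel columns grow to the right and rows downward; lengths in m; the calibration is good to about 2 mm. A picture is of the moment at which its call begins. There is no depth.
- manip.job_done(): hands the job in, once; it reports no verdict.
The state is a dict: "time": time; "joint_pos": joint angles; "joint_vel": joint speeds; "joint_efforts": joint torques, N m; "tool_pos": TCP position; "tool_rot": TCP orientation; "contact_force": force on the tool from outside, world axes, zero at the start; "ft_torque": the same for the moment, N m; "gripper_width": opening from 0.0 (shut) to 1.0 (fully open).
Only numpy, scipy, OpenCV 4.12 (cv2) and the standard library are available. Lean on these libraries where they do the work, as an engineer would, in place of code of your own. Each camera call takes 0.05 s, during which the arm holds its last target.

## Task

Four centrifuge buckets have come off the rotor and two of them still carry a balance weight, while the other two hold only a hollow spacer that looks the same: lift the buckets to feel which are heavy. Hang each heavy bucket by its pins in a free berth of the tipping stand and push its rim forward so that the weight slides out into the blue tray; no spacer may end up there. Leave the two emptied buckets hanging upright in the stand and the two light ones standing upright where they stood, and do not tip a bucket anywhere else or shift the other things on the bench.

Things in the scene. Friction and masses are not known exactly. Their poses are not given: they have to be found in the camera images.
- bucket_1: open metal centrifuge bucket, 56 mm diameter, 90 mm tall, wall 4, floor 6 mm, 200 g itself (+-10 %). Origin: centre of underside; z up through the mouth. Trunnions along its +y and -y, 56 mm above the underside: 20 mm boss out to 34 mm from the axis, then 10 mm pin out to 49 mm. Grip the plain sides, across its x, above pin level. Starts upright with some yaw; holds one insert
- bucket_1_axle (a point): on the bucket's axis at pin height, y along the pins. Insert inside: closed white plastic, 40 mm diameter, 56 mm tall, top 28 mm below the rim, 4 mm gap round it; 250 g weight in two buckets (drawn anew each time), same-looking 50 g spacer in the others. Hung by its pins a bucket swings freely and rights itself; the insert slides out at 110 to 130 degrees of tip
- bucket_2: open metal centrifuge bucket, 56 mm diameter, 90 mm tall, wall 4, floor 6 mm, 200 g itself (+-10 %). Origin: centre of underside; z up through the mouth. Trunnions along its +y and -y, 56 mm above the underside: 20 mm boss out to 34 mm from the axis, then 10 mm pin out to 49 mm. Grip the plain sides, across its x, above pin level. Starts upright with some yaw; holds one insert
- bucket_2_axle (a point): on the bucket's axis at pin height, y along the pins. Insert inside: closed white plastic, 40 mm diameter, 56 mm tall, top 28 mm below the rim, 4 mm gap round it; 250 g weight in two buckets (drawn anew each time), same-looking 50 g spacer in the others. Hung by its pins a bucket swings freely and rights itself; the insert slides out at 110 to 130 degrees of tip
- bucket_3: open metal centrifuge bucket, 56 mm diameter, 90 mm tall, wall 4, floor 6 mm, 200 g itself (+-10 %). Origin: centre of underside; z up through the mouth. Trunnions along its +y and -y, 56 mm above the underside: 20 mm boss out to 34 mm from the axis, then 10 mm pin out to 49 mm. Grip the plain sides, across its x, above pin level. Starts upright with some yaw; holds one insert
- bucket_3_axle (a point): on the bucket's axis at pin height, y along the pins. Insert inside: closed white plastic, 40 mm diameter, 56 mm tall, top 28 mm below the rim, 4 mm gap round it; 250 g weight in two buckets (drawn anew each time), same-looking 50 g spacer in the others. Hung by its pins a bucket swings freely and rights itself; the insert slides out at 110 to 130 degrees of tip
- bucket_4: open metal centrifuge bucket, 56 mm diameter, 90 mm tall, wall 4, floor 6 mm, 200 g itself (+-10 %). Origin: centre of underside; z up through the mouth. Trunnions along its +y and -y, 56 mm above the underside: 20 mm boss out to 34 mm from the axis, then 10 mm pin out to 49 mm. Grip the plain sides, across its x, above pin level. Starts upright with some yaw; holds one insert
- bucket_4_axle (a point): on the bucket's axis at pin height, y along the pins. Insert inside: closed white plastic, 40 mm diameter, 56 mm tall, top 28 mm below the rim, 4 mm gap round it; 250 g weight in two buckets (drawn anew each time), same-looking 50 g spacer in the others. Hung by its pins a bucket swings freely and rights itself; the insert slides out at 110 to 130 degrees of tip
- stand: fixed steel tipping stand, two berths. Origin on the worktop under the middle of the pin line; x forward over the tray, y along the pin line. Upright plates 6 mm thick, 40 mm wide (x) at y = -100, -20, 20, 100 mm; each ends in a slot open upward, 14 mm wide and 14 mm deep, flared to 36 mm at its mouth, top 154 mm up. A bucket goes down between two plates, one pin in each slot, 3 mm side play
- berth_1 (a point): where a seated bucket's axle point rests in berth 1: y = +60 mm, 132 mm up in the stand's frame; axes as the stand's. Nothing stops a hung bucket from swinging top-forward (+x) when its rim is pushed from the -x side
- berth_2 (a point): where a seated bucket's axle point rests in berth 2: y = -60 mm, 132 mm up in the stand's frame; axes as the stand's. Nothing stops a hung bucket from swinging top-forward (+x) when its rim is pushed from the -x side
- tray: fixed blue plastic catch tray in front of the stand, origin and axes as the stand's: flat floor 6 mm up from x = 34 to 184 mm, 250 mm wide in y, walls up to 49 mm; a sloping back plate rises from the floor to 48 mm up under the berths, so that what falls from a tipped bucket slides into the tray. Starts empty
- strip_tube: bystander: white test strip tube with snap cap, 43 mm round, 126 mm tall; origin at the centre of its underside
- slide_carton: bystander: blue and white slide carton, 100 x 82 x 26 mm; origin at the centre of its underside
- timer: bystander: white bench timer with three buttons, 64 x 60 x 19 mm; origin at the centre of its underside
- dropper_bottle: bystander: brown dropper bottle with a black teat, 44 mm round, 108 mm tall; origin at the centre of its underside
Things that resemble listed ones, but are neither listed nor needed, are in the scene too. Leave any red look-alike of the bucket_3 alone. What is shaped like the bucket_4 but purple is not meant.

How it is judged:
By the outcome, as a careful person would: the job done as asked, in the order asked, and still so for the second after the job is handed in, with the robot touching nothing.
It also fails if it takes over 72 s, if anything falls off the work surface, if the arm or the gripper's body presses on something with over 40 N, if the wrist force passes 120 N, or if a joint passes its speed limit or range.

## Working session

There is one attempt and no reset: what is moved stays moved. The work goes in short steps, Python scripts to look and compute and a tool call to move; the robot and the scene stay as the last step left them, time stands still between calls to the robot, and variables do not carry over. Pictures are saved under pics/ and viewed, and the job is handed in when it is done.

Besides the shell and the picture viewer there is one more tool, called after "Call:" by a JSON object that holds its "method" and its "body", one argument or row to a line. move_arm: Moves the arm, as the interface text tells. Its arguments: {"type":"object","properties":{"rows":{"type":"array"}},"required":["rows"]}

```bash
mkdir -p pics
cat > h.py <<'E'
import numpy as np, cv2
from plant import manip
def grab(n,fn=None):
    f=manip.grab_frame(n)
    if fn: cv2.imwrite('pics/'+fn,f['color'][:,:,::-1])
    return f
def ray(f,u,v,z):
    K=np.array(f['intrinsics']);R=np.array(f['R']);t=np.array(f['t'])
    c=-R.T@t; d=R.T@np.linalg.inv(K)@np.array([u,v,1.])
    return c+d*(z-c[2])/d[2]
def proj(f,X):
    K=np.array(f['intrinsics']);p=K@(np.array(f['R'])@np.array(X,float)+np.array(f['t']));return p[:2]/p[2]
E
python3 - <<'E'
from h import *
s=manip.state();print(s)
import pickle
fs={}
for n in ['scene','side','wrist']:
    f=grab(n,n+'0.png');fs[n]=f
    print(n,-np.array(f['R']).T@f['t'],np.array(f['R'])[2])
pickle.dump(fs,open('f0.pkl','wb'))
E
```

```text
{'time': 0.0, 'joint_pos': array([-1.29998175e+00,  5.33182686e-02,  1.61432796e+00, -2.10810707e-05,
        1.47601391e+00, -1.19006155e-01]), 'joint_vel': array([ 0.0005673 , -0.00053667,  0.00084007,  0.00156725, -0.00070547,
        0.00024736]), 'joint_efforts': array([-2.14123042e-04, -3.93693602e+01, -3.70172632e+01, -2.65022763e-04,
        6.94878850e-03,  1.24062151e-05]), 'tool_pos': array([ 0.23733254, -0.57749136,  0.23006667]), 'tool_rot': array([-1.02997125e-03,  9.81064314e-01,  1.93679485e-01, -8.88521282e-05]), 'contact_force': array([ 0.65125183,  1.35720282, -0.38626549]), 'ft_torque': array([-0.04931338, -0.03005687, -0.00218458]), 'gripper_width': 1.003586976586809}
scene [-0.3822396   0.62647261  0.7023201 ] [ 0.74369065 -0.48026499 -0.46504813]
side [ 0.58316999 -1.06620305  0.97830858] [-0.01731583  0.78094013 -0.62436582]
wrist [ 0.3133499  -0.54675322  0.3733201 ] [-0.29560349 -0.11839407 -0.9479459 ]
```

View pics/scene0.png

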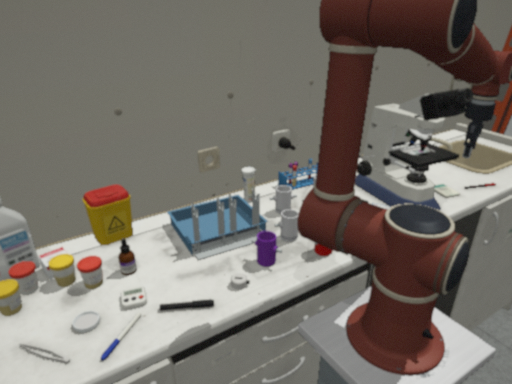

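View pics/side0.png

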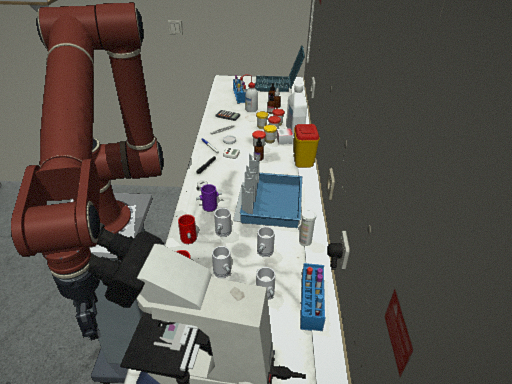

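View pics/wrist0.png

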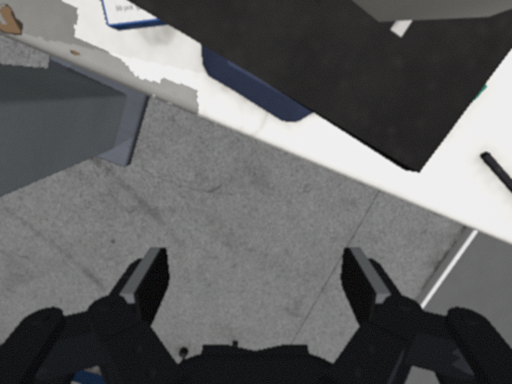

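The side view shows four grey buckets near (223,222), (265,241), (222,262) and (265,283). The red look-alikes are at (188,229) and (183,257) and the purple one is at (209,197). I'll enlarge this to confirm and measure.

Run:
```python
from h import *
import pickle
fs=pickle.load(open('f0.pkl','rb'))
im=fs['side']['color'][:,:,::-1]
c=im[140:310,170:330];cv2.imwrite('pics/side_c.png',cv2.resize(c,None,fx=3.5,fy=3.5,interpolation=cv2.INTER_CUBIC))
im=fs['scene']['color'][:,:,::-1]
c=im[140:280,150:360];cv2.imwrite('pics/scene_c.png',cv2.resize(c,None,fx=3.8,fy=3.8,interpolation=cv2.INTER_CUBIC))
f=fs['side']
for u,v in [(223,214),(265,233),(222,253),(265,273)]:
    print(ray(f,u,v,.09))
```

```text
[ 0.45606671 -0.05537385  0.09      ]
[ 0.59861594 -0.13971265  0.09      ]
[ 0.47037304 -0.23333326  0.09      ]
[ 0.60113225 -0.30478262  0.09      ]
```

View pics/side_c.png

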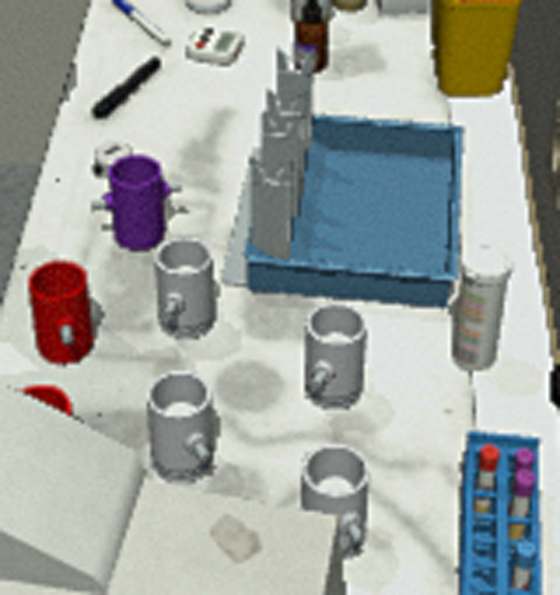

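View pics/scene_c.png

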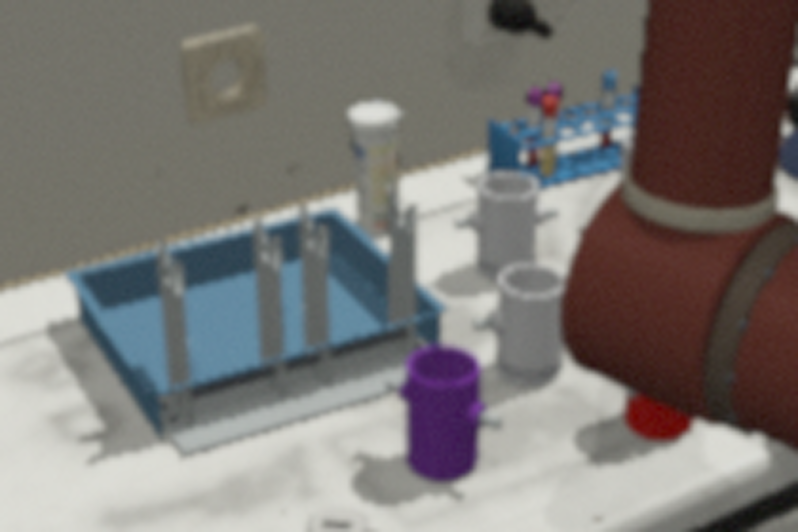

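Run:
```python
from h import *
import pickle
fs=pickle.load(open('f0.pkl','rb'))
im=fs['scene']['color'][:,:,::-1]
c=im[40:220,340:512];cv2.imwrite('pics/m1.png',cv2.resize(c,None,fx=3.3,fy=3.3,interpolation=cv2.INTER_CUBIC))
im=fs['side']['color'][:,:,::-1]
c=im[200:384,80:330];cv2.imwrite('pics/m2.png',cv2.resize(c,None,fx=3,fy=3,interpolation=cv2.INTER_CUBIC))
print('base corners',ray(fs['scene'],358,180,0),ray(fs['scene'],405,212,0),ray(fs['scene'],437,203,0),ray(fs['scene'],480,190,0))
print('edge',ray(fs['side'],185,200,0),ray(fs['side'],215,80,0))
```

```text
base corners [ 0.63156983 -0.53836168  0.        ] [ 0.35289039 -0.48230532  0.        ] [ 0.33216485 -0.63491128  0.        ] [ 0.30589259 -0.86845122  0.        ]
edge [2.89299491e-01 1.20568550e-01 1.11022302e-16] [0.27345328 1.28583636 0.        ]
```

View pics/m1.png

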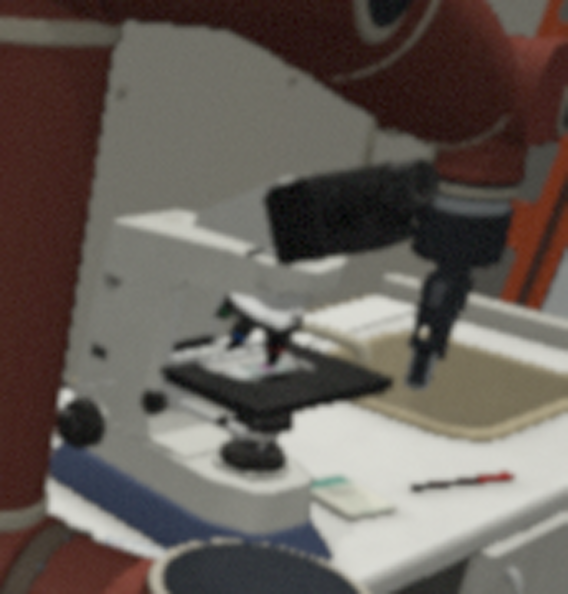

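View pics/m2.png

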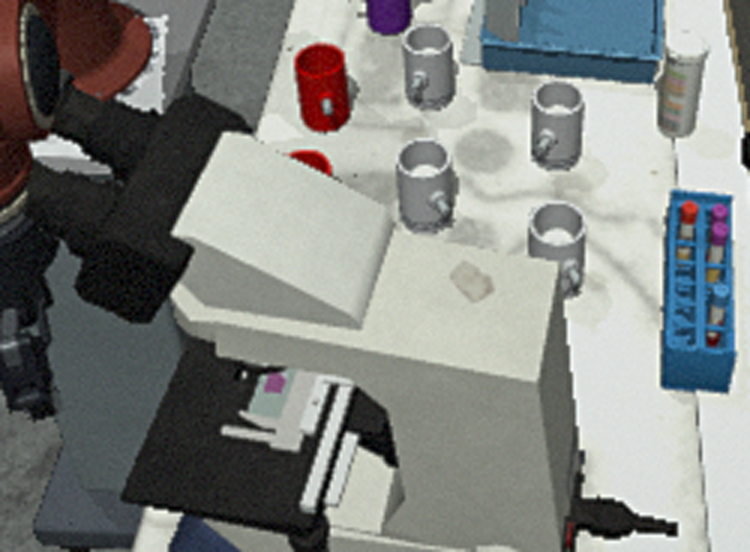

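```bash
cat >> h.py <<'E'
def tri(f,p,g,q):
    A=[];b=[]
    cs=[];ds=[]
    for F,x in((f,p),(g,q)):
        K=np.array(F['intrinsics']);R=np.array(F['R']);t=np.array(F['t'])
        d=R.T@np.linalg.inv(K)@np.array([x[0],x[1],1.]);ds.append(d/np.linalg.norm(d));cs.append(-R.T@t)
    P=[np.eye(3)-np.outer(d,d) for d in ds]
    X=np.linalg.solve(P[0]+P[1],P[0]@cs[0]+P[1]@cs[1])
    return X,[np.linalg.norm(P[i]@(X-cs[i])) for i in (0,1)]
E
python3 - <<'E'
from h import *
import pickle
fs=pickle.load(open('f0.pkl','rb'))
a,b=fs['scene'],fs['side']
print(tri(a,(374.8,105),b,(266.7,288)))
print(tri(a,(422,99),b,(146,233)))
print(tri(a,(424.8,117),b,(146,233)))
# stand plates top side px ; crop /3.5+ (170,140)
S=lambda x,y:(x/3.5+170,y/3.5+140)
C=lambda x,y:(x/3.8+150,y/3.8+140)
for n,p,q in [('A +y plate',C(163,245),S(283,55)),('B',C(259,220),S(270,95)),('C',C(307,208),S(268,118)),('D -y',C(405,205),S(260,158))]:
    print(n,tri(a,p,b,q), ray(a,*p,.154),ray(b,*q,.154))
for n,q in [('tray FR',(460,128)),('tray NR',(462,292)),('tray NL',(248,265)),('tray FL',(315,118))]: print(n,ray(b,*S(*q),.049))
for n,q in [('tray far-left',(75,275)),('nr',(440,312)),('wall',(335,215)),('nearleft',(160,400))]: print(n,ray(a,*C(*q),.049))
E
```

```text
(array([ 0.60041707, -0.5397165 ,  0.31746585]), [np.float64(0.00028534525385522596), np.float64(0.00028534525385521777)])
(array([ 0.35310091, -0.46845577,  0.39800253]), [np.float64(0.007971643207508034), np.float64(0.007971643207507921)])
(array([ 0.32640392, -0.43664026,  0.35767877]), [np.float64(0.0054460754059097545), np.float64(0.0054460754059097605)])
A +y plate (array([0.54218501, 0.22867973, 0.15050003]), [np.float64(0.008509943876924634), np.float64(0.008509943876924402)]) [0.55093434 0.23094998 0.154     ] [0.53770158 0.21055446 0.154     ]
B (array([0.53312463, 0.15056645, 0.15205168]), [np.float64(0.010066506727485606), np.float64(0.010066506727485516)]) [0.54686942 0.15139079 0.154     ] [0.52750671 0.13370652 0.154     ]
C (array([0.53283469, 0.10873719, 0.15136942]), [np.float64(0.009321708772561893), np.float64(0.009321708772561929)]) [0.54400006 0.11016699 0.154     ] [0.52754045 0.09254108 0.154     ]
D -y (array([0.52169083, 0.03395726, 0.14578638]), [np.float64(0.0014450565190359276), np.float64(0.0014450565190359177)]) [0.50607091 0.04290335 0.154     ] [0.52319082 0.02487148 0.154     ]
tray FR [0.73923478 0.23355778 0.049     ]
tray NR [ 0.7257908  -0.04282507  0.049     ]
tray NL [ 0.51345144 -0.01436406  0.049     ]
tray FL [0.57411605 0.2433394  0.049     ]
tray far-left [0.72218647 0.24203466 0.049     ]
nr [0.49895273 0.01288276 0.049     ]
wall [ 0.69487021 -0.00337917  0.049     ]
nearleft [0.50946663 0.26145487 0.049     ]
```

Call:
{"method": "move_arm", "body": {
  "rows": [
    {"tz":-0.05},
    {"tz":-0.05},
    {"tz":-0.05},
    {"tz":-0.05},
    {"tz":-0.05},
    {"tz":-0.05},
    {"tz":-0.04}
  ]
}}

```text
schema error: expected keys tx, ty, tz, ax, ay, az, jaw
```

Call:
{"method": "move_arm", "body": {
  "rows": [
    {"tx":0,"ty":0,"tz":-0.05,"ax":0,"ay":0,"az":0,"jaw":0},
    {"tx":0,"ty":0,"tz":-0.05,"ax":0,"ay":0,"az":0,"jaw":0},
    {"tx":0,"ty":0,"tz":-0.05,"ax":0,"ay":0,"az":0,"jaw":0},
    {"tx":0,"ty":0,"tz":-0.05,"ax":0,"ay":0,"az":0,"jaw":0},
    {"tx":0,"ty":0,"tz":-0.05,"ax":0,"ay":0,"az":0,"jaw":0},
    {"tx":0,"ty":0,"tz":-0.05,"ax":0,"ay":0,"az":0,"jaw":0}
  ]
}}

```text
time: 0.75
tool_pos: [0.237, -0.5764, 0.5207]
tool_rot: [-0.016, 0.981, 0.194, -0.001]
contact_force: [0.1, -0.6, -0.1]
gripper_width: 1.002
```

Call:
{"method": "move_arm", "body": {
  "rows": [
    {"tx":0.025,"ty":-0.035,"tz":0,"ax":0,"ay":0,"az":0,"jaw":0},
    {"tx":0.025,"ty":-0.035,"tz":0,"ax":0,"ay":0,"az":0,"jaw":0},
    {"tx":0.025,"ty":-0.035,"tz":0,"ax":0,"ay":0,"az":0,"jaw":0},
    {"tx":0.025,"ty":-0.035,"tz":0,"ax":0,"ay":0,"az":0,"jaw":0},
    {"tx":0.025,"ty":-0.035,"tz":0,"ax":0,"ay":0,"az":0,"jaw":0},
    {"tx":0.025,"ty":-0.035,"tz":0,"ax":0,"ay":0,"az":0,"jaw":0},
    {"tx":0.025,"ty":-0.035,"tz":0,"ax":0,"ay":0,"az":0,"jaw":0},
    {"tx":0.025,"ty":-0.035,"tz":0,"ax":0,"ay":0,"az":0,"jaw":0},
    {"tx":0.045,"ty":0,"tz":0,"ax":0,"ay":0,"az":0,"jaw":0},
    {"tx":0.045,"ty":0,"tz":0,"ax":0,"ay":0,"az":0,"jaw":0}
  ]
}}

```text
time: 1.75
tool_pos: [0.4001, -0.1992, 0.5372]
tool_rot: [-0.007, 0.982, 0.189, 0.002]
contact_force: [0.2, -1.0, -0.1]
gripper_width: 0.998
```

Run:
```python
from h import *
print(manip.state()['tool_pos'],manip.state()['tool_rot'],manip.state()['joint_pos'])
grab('wrist','w1.png')
```

```text
[ 0.4001136  -0.19916784  0.53724809] [-0.00687189  0.98204508  0.18850955  0.00209274] [-0.63652076 -0.35608489  1.47695718  0.01381009  2.0279529   0.56102815]
```

View pics/w1.png

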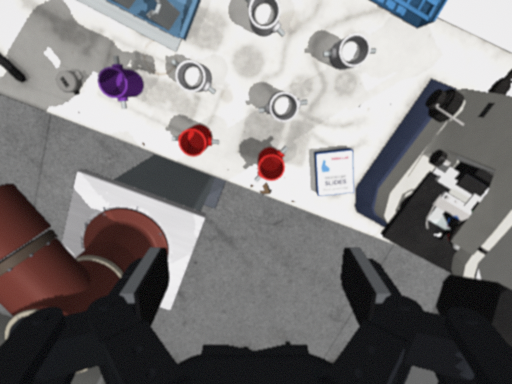

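Call:
{"method": "move_arm", "body": {
  "rows": [
    {"tx":0.04,"ty":-0.02,"tz":0,"ax":0,"ay":0,"az":0,"jaw":0},
    {"tx":0.04,"ty":-0.025,"tz":0,"ax":0,"ay":0,"az":0,"jaw":0},
    {"tx":0.04,"ty":-0.025,"tz":0,"ax":0,"ay":0,"az":0,"jaw":0},
    {"tx":0.03,"ty":-0.02,"tz":0,"ax":0,"ay":0,"az":0,"jaw":0},
    {"tx":0,"ty":0,"tz":0,"ax":0,"ay":0,"az":0,"jaw":0}
  ]
}}

```text
time: 2.3
tool_pos: [0.5139, -0.0514, 0.5349]
tool_rot: [-0.01, 0.981, 0.192, 0.001]
contact_force: [0.6, 0.1, 0.1]
gripper_width: 1.0
```

Run:
```python
from h import *
import pickle
f=grab('wrist','w2.png');pickle.dump(f,open('w2.pkl','wb'))
g=grab('scene','s2.png');pickle.dump(g,open('s2.pkl','wb'))
im=f['color'][:,:,::-1]
cv2.imwrite('pics/w2c.png',cv2.resize(im[0:280],None,fx=1.56,fy=1.56,interpolation=cv2.INTER_CUBIC))
```

```text
(no output)
```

View pics/w2c.png

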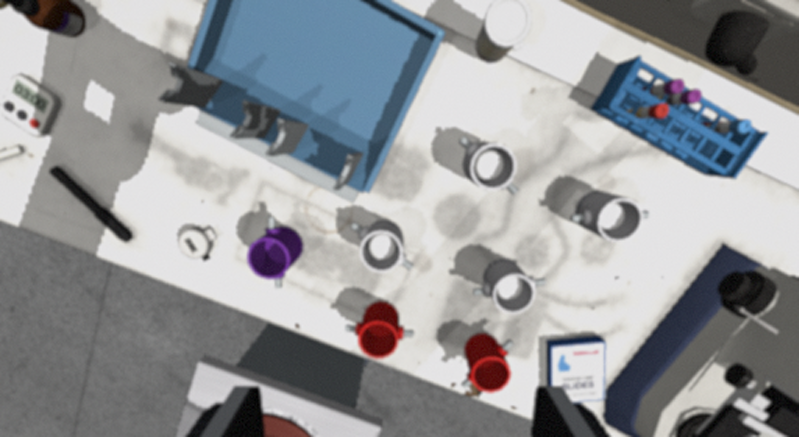

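Run:
```python
from h import *
import pickle
f=pickle.load(open('w2.pkl','rb'))
im=f['color'][:,:,::-1]
cs={'A':(244,160),'B':(314,105),'C':(327,187),'D':(391,138)}
t=[]
for k,(u,v) in cs.items():
    c=im[v-32:v+32,u-32:u+32]; t.append(cv2.resize(c,(300,300),interpolation=cv2.INTER_CUBIC))
o=np.vstack([np.hstack(t[:2]),np.hstack(t[2:])]);cv2.imwrite('pics/bk.png',o)
c=im[20:150,95:255];cv2.imwrite('pics/st.png',cv2.resize(c,None,fx=4.5,fy=4.5,interpolation=cv2.INTER_CUBIC))
```

```text
(no output)
```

View pics/bk.png

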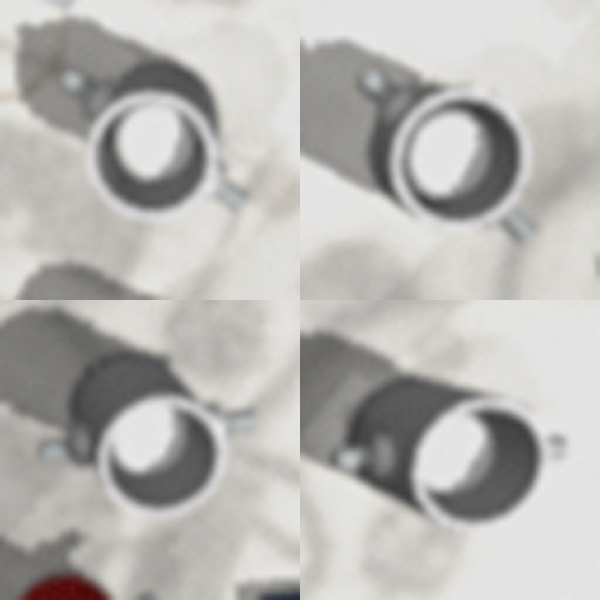

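View pics/st.png

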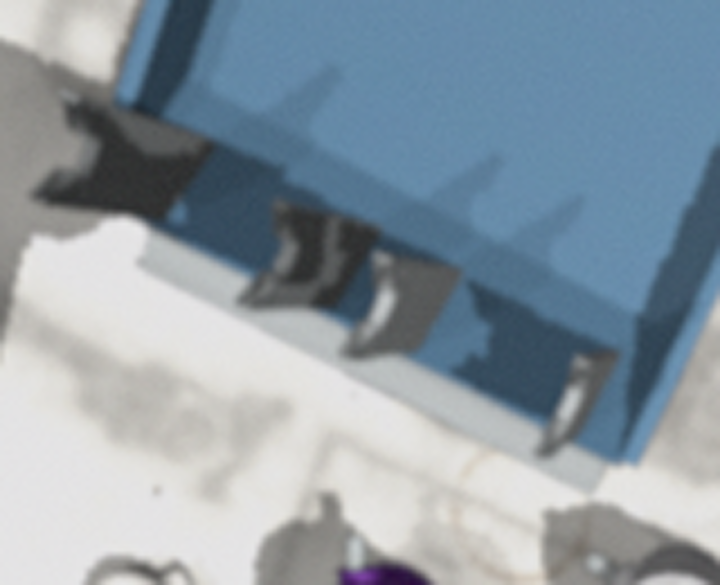

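Run:
```python
from h import *
import pickle
f=pickle.load(open('w2.pkl','rb'))
cs={'A':(244,160),'B':(314,105),'C':(327,187),'D':(391,138)}
m={'A':((152,153),(68,74),(238,206)),'B':((157,155),(67,75),(231,236)),'C':((160,152),(38,152),(253,117)),'D':((177,160),(36,160),(268,145))}
im=f['color']
for k,(u,v) in cs.items():
    W=lambda p,z:ray(f,u-32+p[0]/4.6875-.4,v-32+p[1]/4.6875-.4,z)
    r=W(m[k][0],.09);a=W(m[k][1],.056);b=W(m[k][2],.056)
    d=b-a
    print(k,'rim',r.round(4),'pinmid',((a+b)/2).round(4),'sep',np.linalg.norm(d).round(4),'yaw of pin line',np.degrees(np.arctan2(d[1],d[0])).round(1))
S=lambda p,z:ray(f,95+p[0]/4.5-.4,20+p[1]/4.5-.4,z)
for p in [(68,95),(35,195),(283,203),(243,302),(378,255),(348,352),(586,355),(545,455)]: print(S(p,.154).round(4))
for p in [(120,100),(630,460)]: print('tray',S(p,.049).round(4))
```

```text
A rim [ 0.4529 -0.0434  0.09  ] pinmid [ 0.4505 -0.0434  0.056 ] sep 0.0965 yaw of pin line -106.2
B rim [ 0.601  -0.1282  0.09  ] pinmid [ 0.5999 -0.132   0.056 ] sep 0.0983 yaw of pin line -109.7
C rim [ 0.4671 -0.2237  0.09  ] pinmid [ 0.4648 -0.2251  0.056 ] sep 0.0984 yaw of pin line -57.6
D rim [ 0.603  -0.3005  0.09  ] pinmid [ 0.6024 -0.3048  0.056 ] sep 0.0993 yaw of pin line -63.9
[0.5666 0.2275 0.154 ]
[0.5299 0.2309 0.154 ]
[0.5613 0.1467 0.154 ]
[0.5231 0.1508 0.154 ]
[0.5574 0.1095 0.154 ]
[0.5209 0.1096 0.154 ]
[0.5535 0.0271 0.154 ]
[0.5135 0.0288 0.154 ]
tray [0.5683 0.2566 0.049 ]
tray [0.5107 0.0026 0.049 ]
```

```bash
cat >> h.py <<'E'
from scipy.spatial.transform import Rotation as Ro
def plan(xyz,jawdeg):
    """remaining shift (tool axes) and rotvec deg to a tool-down pose with jaw (tool y) world angle jawdeg (or +180)"""
    s=manip.state();q=np.array(s['tool_rot']);R=Ro.from_quat([q[1],q[2],q[3],q[0]])
    best=None
    for k in (0,180):
        a=np.radians(jawdeg+k);y=np.array([np.cos(a),np.sin(a),0]);z=np.array([0,0,-1.]);x=np.cross(y,z)
        T=Ro.from_matrix(np.column_stack([x,y,z]));r=(R.inv()*T).as_rotvec(degrees=True)
        if best is None or np.linalg.norm(r)<np.linalg.norm(best): best=r
    d=R.inv().apply(np.array(xyz)-s['tool_pos'])
    Y=R.apply([0,1,0])
    print('t',round(s['time'],2),'pos',np.round(s['tool_pos'],4),'jaw',np.degrees(np.arctan2(Y[1],Y[0])).round(1),'F',np.round(s['contact_force'],2),'w',round(s['gripper_width'],3),'q',np.round(s['joint_pos'],2))
    print('  shift tool',d.round(4),'rot',best.round(2))
E
echo
```

Call:
{"method": "move_arm", "body": {
  "rows": [
    {"tx":0,"ty":0,"tz":0.04,"ax":0,"ay":0,"az":-8.5,"jaw":0},
    {"tx":0,"ty":0,"tz":0.05,"ax":0,"ay":0,"az":-8.5,"jaw":0},
    {"tx":0,"ty":0,"tz":0.05,"ax":0,"ay":0,"az":-8.5,"jaw":0},
    {"tx":0,"ty":0,"tz":0.05,"ax":0,"ay":0,"az":-8.5,"jaw":0},
    {"tx":0,"ty":0,"tz":0.05,"ax":0,"ay":0,"az":-8.5,"jaw":0},
    {"tx":0,"ty":0,"tz":0.05,"ax":0,"ay":0,"az":-8.5,"jaw":0}
  ]
}}

```text
time: 3.0
tool_pos: [0.5144, -0.0584, 0.2512]
tool_rot: [0.003, 0.801, 0.599, 0.011]
contact_force: [1.0, -0.6, 0.1]
gripper_width: 1.004
```

Run:
```python
from h import *
plan((.4517,-.0434,.2),-16.2)
```

```text
t 3.0 pos [ 0.5144 -0.0584  0.2512] jaw -16.4 F [ 1.04 -0.58  0.06] w 1.004 q [-0.26 -0.23  1.85  0.01  1.51  0.02]
  shift tool [-0.0041 -0.0653  0.05  ] rot [ 1.01 -0.83 -0.2 ]
```

Call:
{"method": "move_arm", "body": {
  "rows": [
    {"tx":-0.002,"ty":-0.033,"tz":0.025,"ax":0.5,"ay":-0.4,"az":0,"jaw":0},
    {"tx":-0.002,"ty":-0.033,"tz":0.025,"ax":0.5,"ay":-0.4,"az":0,"jaw":0},
    {"tx":0,"ty":0,"tz":0,"ax":0,"ay":0,"az":0,"jaw":0}
  ]
}}

```text
time: 3.3
tool_pos: [0.4395, -0.0451, 0.1847]
tool_rot: [-0.009, 0.802, 0.597, -0.008]
contact_force: [0.3, 0.3, -0.7]
gripper_width: 0.998
```

Run:
```python
from h import *
plan((.4517,-.0434,.2),-16.2)
f=grab('wrist','w3.png')
for X in [(.4517,-.0434,.09)]: print(proj(f,X))
```

```text
t 3.3 pos [ 0.4395 -0.0451  0.1847] jaw -16.7 F [ 0.34  0.33 -0.66] w 0.998 q [-0.27 -0.36  2.06 -0.    1.47  0.02]
  shift tool [ 0.0051  0.0108 -0.0156] rot [-1.39  0.1  -0.47]
[271.06233903 185.41434057]
```

View pics/w3.png

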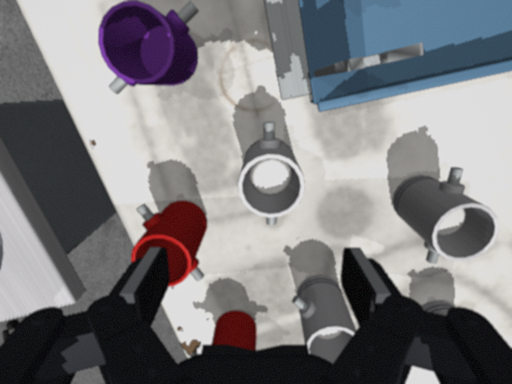

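Call:
{"method": "move_arm", "body": {
  "rows": [
    {"tx":0.004,"ty":0.008,"tz":0.01,"ax":-1,"ay":0,"az":-0.4,"jaw":0},
    {"tx":0,"ty":0,"tz":0.02,"ax":0,"ay":0,"az":0,"jaw":0}
  ]
}}

```text
time: 3.55
tool_pos: [0.4561, -0.048, 0.1647]
tool_rot: [0.007, 0.801, 0.598, 0.004]
contact_force: [-0.3, 0.5, -0.8]
gripper_width: 1.0
```

Run:
```python
from h import *
plan((.4517,-.0434,.05),-16.2)
```

```text
t 3.55 pos [ 0.4561 -0.048   0.1647] jaw -16.5 F [-0.29  0.47 -0.84] w 1.0 q [-0.27 -0.33  2.07 -0.    1.38  0.02]
  shift tool [ 0.0034 -0.0073  0.1146] rot [ 0.89  0.1  -0.29]
```

Call:
{"method": "move_arm", "body": {
  "rows": [
    {"tx":0.003,"ty":-0.005,"tz":0.03,"ax":0.5,"ay":0,"az":-0.2,"jaw":0},
    {"tx":0,"ty":0,"tz":0.02,"ax":0,"ay":0,"az":0,"jaw":0},
    {"tx":0,"ty":0,"tz":0,"ax":0,"ay":0,"az":0,"jaw":0}
  ]
}}

```text
time: 3.85
tool_pos: [0.4583, -0.0484, 0.1195]
tool_rot: [0.008, 0.802, 0.598, 0.005]
contact_force: [-0.8, 0.4, 0.3]
gripper_width: 1.002
```

Run:
```python
from h import *
plan((.4517,-.0434,.05),-16.2)
```

```text
t 3.85 pos [ 0.4583 -0.0484  0.1195] jaw -16.6 F [-0.79  0.44  0.3 ] w 1.002 q [-0.27 -0.27  2.1  -0.    1.29  0.02]
  shift tool [ 0.003  -0.0091  0.0693] rot [ 1.1   0.12 -0.36]
```

Call:
{"method": "move_arm", "body": {
  "rows": [
    {"tx":0.003,"ty":-0.009,"tz":0,"ax":1.1,"ay":0,"az":-0.3,"jaw":0},
    {"tx":0,"ty":0,"tz":0,"ax":0,"ay":0,"az":0,"jaw":0}
  ]
}}

```text
time: 4.05
tool_pos: [0.4531, -0.0445, 0.1238]
tool_rot: [0.003, 0.801, 0.599, 0.001]
contact_force: [0.1, 0.0, -0.4]
gripper_width: 1.0
```

Run:
```python
from h import *
plan((.4517,-.0434,.05),-16.2)
```

```text
t 4.05 pos [ 0.4531 -0.0445  0.1238] jaw -16.4 F [ 0.12  0.04 -0.44] w 1.0 q [-0.26 -0.28  2.1  -0.    1.31  0.03]
  shift tool [ 0.0008 -0.0021  0.0737] rot [ 0.28  0.11 -0.16]
```

Call:
{"method": "move_arm", "body": {
  "rows": [
    {"tx":0.001,"ty":-0.002,"tz":0.02,"ax":0.3,"ay":0,"az":0,"jaw":0},
    {"tx":0,"ty":0,"tz":0.025,"ax":0,"ay":0,"az":0,"jaw":0},
    {"tx":0,"ty":-0.001,"tz":0.025,"ax":0.4,"ay":0,"az":0,"jaw":0},
    {"tx":0,"ty":0,"tz":0,"ax":0,"ay":0,"az":0,"jaw":0}
  ]
}}

```text
time: 4.45
tool_pos: [0.4584, -0.0453, 0.0621]
tool_rot: [0.005, 0.801, 0.599, 0.003]
contact_force: [-0.6, 0.7, 0.0]
gripper_width: 1.003
```

Run:
```python
from h import *
plan((.4517,-.0434,.05),-16.2)
```

```text
t 4.45 pos [ 0.4584 -0.0453  0.0621] jaw -16.4 F [-0.63  0.66  0.04] w 1.003 q [-0.26 -0.19  2.14 -0.    1.18  0.03]
  shift tool [-0.     -0.0071  0.012 ] rot [ 0.63  0.1  -0.18]
```

Call:
{"method": "move_arm", "body": {
  "rows": [
    {"tx":0,"ty":-0.007,"tz":0.012,"ax":0.6,"ay":0,"az":0,"jaw":0},
    {"tx":0,"ty":0,"tz":0,"ax":0,"ay":0,"az":0,"jaw":0}
  ]
}}

```text
time: 4.65
tool_pos: [0.4537, -0.044, 0.0526]
tool_rot: [0.002, 0.801, 0.599, 0.001]
contact_force: [0.1, 0.3, -0.9]
gripper_width: 1.002
```

Run:
```python
from h import *
plan((.4517,-.0434,.05),-16.2)
```

```text
t 4.65 pos [ 0.4537 -0.044   0.0526] jaw -16.4 F [ 0.13  0.31 -0.94] w 1.002 q [-0.26 -0.18  2.15 -0.    1.17  0.03]
  shift tool [-0.     -0.0021  0.0026] rot [ 0.27  0.1  -0.18]
```

Call:
{"method": "move_arm", "body": {
  "rows": [
    {"tx":0,"ty":-0.002,"tz":0.002,"ax":0.2,"ay":0,"az":0,"jaw":100},
    {"tx":0,"ty":0,"tz":0,"ax":0,"ay":0,"az":0,"jaw":255},
    {"tx":0,"ty":0,"tz":0,"ax":0,"ay":0,"az":0,"jaw":255},
    {"tx":0,"ty":0,"tz":0,"ax":0,"ay":0,"az":0,"jaw":255},
    {"tx":0,"ty":0,"tz":0,"ax":0,"ay":0,"az":0,"jaw":255}
  ]
}}

```text
time: 5.15
tool_pos: [0.4535, -0.0438, 0.0534]
tool_rot: [0.003, 0.801, 0.599, 0.001]
contact_force: [-0.1, -0.5, -1.1]
gripper_width: 0.629
```

Run:
```python
from h import *
plan((.4517,-.0434,.05),-16.2)
```

```text
t 5.15 pos [ 0.4535 -0.0438  0.0534] jaw -16.4 F [-0.09 -0.48 -1.12] w 0.629 q [-0.26 -0.18  2.15 -0.    1.17  0.03]
  shift tool [-0.0001 -0.0019  0.0034] rot [ 0.37  0.08 -0.18]
```

Call:
{"method": "move_arm", "body": {
  "rows": [
    {"tx":0,"ty":0,"tz":-0.01,"ax":0,"ay":0,"az":0,"jaw":255},
    {"tx":0,"ty":0,"tz":-0.01,"ax":0,"ay":0,"az":0,"jaw":255},
    {"tx":0,"ty":0,"tz":0,"ax":0,"ay":0,"az":0,"jaw":255},
    {"tx":0,"ty":0,"tz":0,"ax":0,"ay":0,"az":0,"jaw":255}
  ]
}}

```text
time: 5.55
tool_pos: [0.4519, -0.0433, 0.0737]
tool_rot: [0.002, 0.801, 0.599, 0.0]
contact_force: [-0.1, 0.7, -5.0]
gripper_width: 0.634
```

```bash
cat >> h.py <<'E'
def feel(n=4):
    o=[]
    for i in range(n):
        s=manip.state();o.append(s['contact_force'][2]);manip.grab_frame('wrist')
    s=manip.state();o.append(s['contact_force'][2])
    print('Fz',np.round(o,2),'mean',np.mean(o).round(2))
E
python3 - <<'E'
from h import *
feel()
plan((.4517,-.0434,.05),-16.2)
grab('side','l1.png')
E
```

```text
Fz [-4.98 -4.3  -4.4  -4.57 -4.66] mean -4.58
t 5.75 pos [ 0.4517 -0.0433  0.0732] jaw -16.4 F [ 0.43 -0.09 -4.66] w 0.629 q [-0.26 -0.22  2.14 -0.    1.21  0.03]
  shift tool [-0.0001 -0.      0.0232] rot [ 0.14  0.09 -0.17]
```

A weighs about 4.2 N net, so it is heavy (expected 4.4 N; a light one would be 2.5 N). I'll carry it to berth 1.

Call:
{"method": "move_arm", "body": {
  "rows": [
    {"tx":0,"ty":0,"tz":-0.03,"ax":0,"ay":0,"az":0,"jaw":255},
    {"tx":0,"ty":0,"tz":-0.04,"ax":0,"ay":0,"az":0,"jaw":255},
    {"tx":0,"ty":0,"tz":-0.04,"ax":0,"ay":0,"az":0,"jaw":255},
    {"tx":0,"ty":0,"tz":-0.035,"ax":0,"ay":0,"az":0,"jaw":255},
    {"tx":0.02,"ty":0.002,"tz":-0.02,"ax":0,"ay":0,"az":0,"jaw":255},
    {"tx":0.03,"ty":0.003,"tz":0,"ax":0,"ay":0,"az":0,"jaw":255},
    {"tx":0.035,"ty":0.004,"tz":0,"ax":0,"ay":0,"az":0,"jaw":255},
    {"tx":0.035,"ty":0.004,"tz":0,"ax":0,"ay":0,"az":0,"jaw":255},
    {"tx":0.035,"ty":0.004,"tz":0,"ax":0,"ay":0,"az":0,"jaw":255},
    {"tx":0.035,"ty":0.004,"tz":0,"ax":0,"ay":0,"az":0,"jaw":255},
    {"tx":0.03,"ty":0,"tz":0,"ax":0,"ay":0,"az":0,"jaw":255}
  ]
}}

```text
time: 6.9
tool_pos: [0.5348, 0.1667, 0.24]
tool_rot: [-0.001, 0.803, 0.596, -0.002]
contact_force: [0.6, -0.8, -4.8]
gripper_width: 0.63
```

Run:
```python
from h import *
plan((.5452,.1888,.235),-4.2)
```

```text
t 6.9 pos [0.5348 0.1667 0.24  ] jaw -16.8 F [ 0.57 -0.76 -4.82] w 0.63 q [ 0.17 -0.1   1.75 -0.    1.5   0.46]
  shift tool [0.0242 0.0036 0.0049] rot [ -0.22   0.14 -12.65]
```

Call:
{"method": "move_arm", "body": {
  "rows": [
    {"tx":0.014,"ty":0.002,"tz":0,"ax":0,"ay":0,"az":-6.3,"jaw":255},
    {"tx":0.005,"ty":0,"tz":0,"ax":0,"ay":0,"az":-6.3,"jaw":255},
    {"tx":0,"ty":0,"tz":0,"ax":0,"ay":0,"az":0,"jaw":255}
  ]
}}

```text
time: 7.2
tool_pos: [0.5416, 0.1895, 0.2372]
tool_rot: [-0.002, 0.728, 0.685, -0.003]
contact_force: [-0.9, -0.4, -3.8]
gripper_width: 0.629
```

Run:
```python
from h import *
plan((.5452,.1888,.21),-4.2)
f=grab('wrist','w4.png')
grab('scene','s4.png');grab('side','d4.png')
a=cv2.imread('pics/s4.png')[130:280,140:340];b=cv2.imread('pics/d4.png')[110:260,190:340]
cv2.imwrite('pics/c4.png',np.hstack([cv2.resize(a,(460,345),interpolation=2),cv2.resize(b,(340,345),interpolation=2)]))
```

```text
t 7.2 pos [0.5416 0.1895 0.2372] jaw -3.5 F [-0.88 -0.4  -3.81] w 0.629 q [ 0.21 -0.07  1.72  0.    1.49  0.27]
  shift tool [-0.0004  0.0038  0.0272] rot [-0.47  0.1   0.7 ]
```

View pics/w4.png

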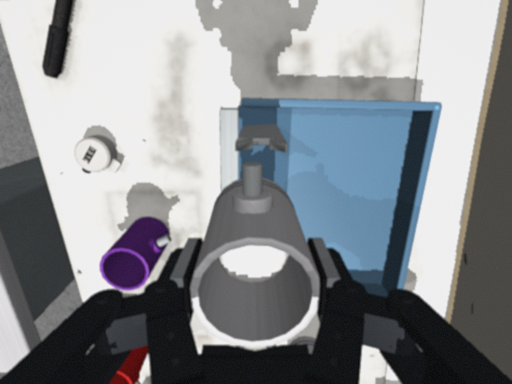

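View pics/c4.png

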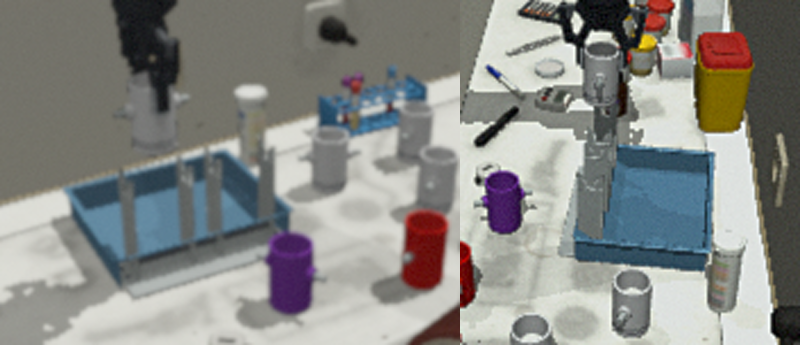

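Run:
```python
from h import *
f=grab('wrist')
im=f['color'][:,:,::-1]
c=im[90:210,200:320].copy();cv2.imwrite('pics/z5.png',cv2.resize(c,None,fx=5,fy=5,interpolation=cv2.INTER_CUBIC))
for X in [(.5666,.2275,.154),(.5299,.2309,.154),(.5483,.2292,.154),(.5483,.2292,.140)]: 
    p=proj(f,X);print(p,(p-[200,90])*5)
s=manip.state();t=s['tool_pos']
a=np.radians(90-3.5)
print('pin tip pred',(proj(f,t+np.array([.049*np.cos(a),.049*np.sin(a),.0025]))-[200,90])*5)
```

```text
[285.26542088 144.96232823] [426.32710441 274.81164114]
[236.42266883 143.52247617] [182.11334416 267.61238086]
[260.91286472 144.23834425] [304.5643236  271.19172124]
[260.71101111 141.08841957] [303.55505553 255.44209786]
pin tip pred [272.1851006  355.53525386]
```

View pics/z5.png

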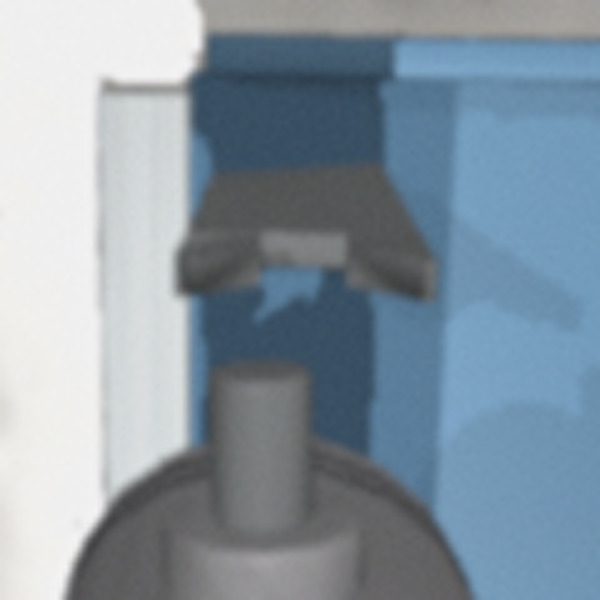

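Run:
```python
from h import *
f=grab('wrist')
P=lambda u,v,z:ray(f,200+u/5-.4,90+v/5-.4,z).round(4)
print('tips',P(181,265,.154),P(432,276,.154),'inner edge',P(181,295,.154),P(432,297,.154),'outer',P(181,235,.154))
z=manip.state()['tool_pos'][2]+.0025
print('pin tip',P(262,367,z+.003), 'tcp',manip.state()['tool_pos'].round(4))
```

```text
tips [0.5296 0.2314 0.154 ] [0.5673 0.2274 0.154 ] inner edge [0.5292 0.2269 0.154 ] [0.5672 0.2242 0.154 ] outer [0.53   0.2359 0.154 ]
pin tip [0.5436 0.2367 0.2435] tcp [0.5417 0.188  0.238 ]
```

Call:
{"method": "move_arm", "body": {
  "rows": [
    {"tx":0.001,"ty":0.004,"tz":0,"ax":-0.4,"ay":0,"az":0.9,"jaw":255},
    {"tx":0,"ty":0,"tz":0.025,"ax":0,"ay":0,"az":0,"jaw":255},
    {"tx":0,"ty":0,"tz":0.02,"ax":0,"ay":0,"az":0,"jaw":255},
    {"tx":0,"ty":0,"tz":0,"ax":0,"ay":0,"az":0,"jaw":255}
  ]
}}

```text
time: 7.85
tool_pos: [0.5478, 0.1871, 0.1941]
tool_rot: [0.002, 0.738, 0.675, 0.002]
contact_force: [-1.3, -0.7, -5.3]
gripper_width: 0.631
```

Run:
```python
from h import *
plan((.5460,.1893,.1295),-4.5)
f=grab('wrist')
im=f['color'][:,:,::-1]
c=im[90:210,200:320].copy();cv2.imwrite('pics/z6.png',cv2.resize(c,None,fx=5,fy=5,interpolation=cv2.INTER_CUBIC))
```

```text
t 7.85 pos [0.5478 0.1871 0.1941] jaw -5.1 F [-1.28 -0.74 -5.29] w 0.631 q [ 0.2  -0.03  1.76 -0.    1.41  0.29]
  shift tool [ 0.0021 -0.0024  0.0646] rot [ 0.34  0.04 -0.58]
```

View pics/z6.png

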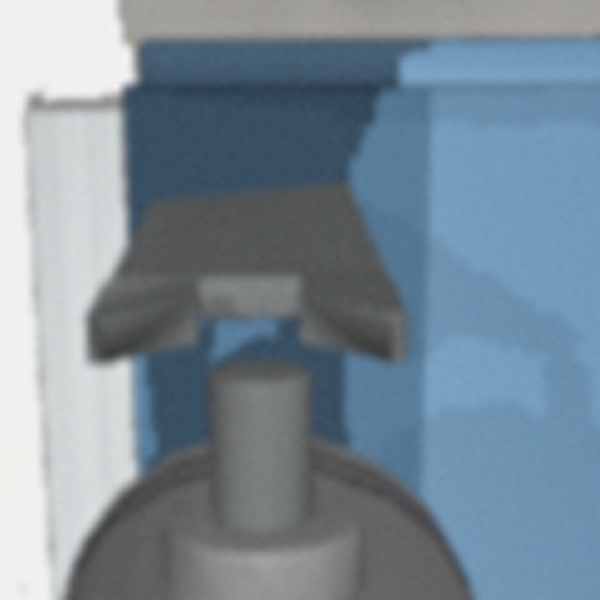

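Call:
{"method": "move_arm", "body": {
  "rows": [
    {"tx":0.002,"ty":-0.003,"tz":0.01,"ax":0.3,"ay":0,"az":-0.5,"jaw":255},
    {"tx":0,"ty":0,"tz":0.015,"ax":0,"ay":0,"az":0,"jaw":255},
    {"tx":0,"ty":0,"tz":0,"ax":0,"ay":0,"az":0,"jaw":255}
  ]
}}

```text
time: 8.2
tool_pos: [0.5473, 0.1897, 0.1721]
tool_rot: [0.002, 0.735, 0.678, 0.003]
contact_force: [0.4, -0.9, -4.3]
gripper_width: 0.63
```

Run:
```python
from h import *
plan((.5460,.1893,.1295),-4.5)
f=grab('wrist')
im=f['color'][:,:,::-1]
c=im[90:210,200:320].copy();cv2.imwrite('pics/z7.png',cv2.resize(c,None,fx=5,fy=5,interpolation=cv2.INTER_CUBIC))
```

```text
t 8.2 pos [0.5473 0.1897 0.1721] jaw -4.6 F [ 0.44 -0.88 -4.26] w 0.63 q [ 0.21 -0.02  1.78 -0.    1.37  0.29]
  shift tool [-0.0005 -0.0016  0.0426] rot [ 0.41 -0.07 -0.12]
```

View pics/z7.png

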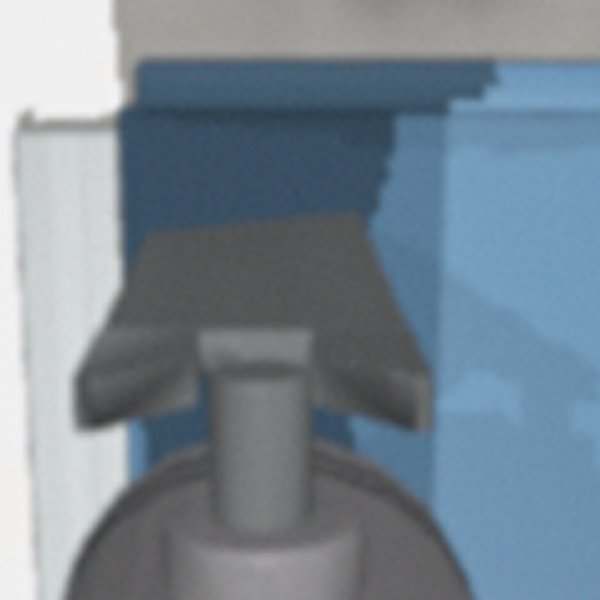

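Call:
{"method": "move_arm", "body": {
  "rows": [
    {"tx":0,"ty":-0.002,"tz":0.01,"ax":0.4,"ay":0,"az":0,"jaw":255},
    {"tx":0,"ty":0,"tz":0.01,"ax":0,"ay":0,"az":0,"jaw":255},
    {"tx":0,"ty":-0.001,"tz":0.01,"ax":0.2,"ay":0,"az":0,"jaw":255},
    {"tx":0,"ty":0,"tz":0,"ax":0,"ay":0,"az":0,"jaw":255}
  ]
}}

```text
time: 8.65
tool_pos: [0.5455, 0.1903, 0.1419]
tool_rot: [-0.001, 0.735, 0.678, 0.001]
contact_force: [0.1, -0.4, -4.9]
gripper_width: 0.632
```

Run:
```python
from h import *
plan((.5460,.1893,.1295),-4.5)
f=grab('wrist')
im=f['color'][:,:,::-1]
c=im[90:210,200:320].copy();cv2.imwrite('pics/z8.png',cv2.resize(c,None,fx=5,fy=5,interpolation=cv2.INTER_CUBIC))
```

```text
t 8.65 pos [0.5455 0.1903 0.1419] jaw -4.6 F [ 0.09 -0.38 -4.89] w 0.632 q [0.21 0.01 1.81 0.   1.32 0.29]
  shift tool [-0.001   0.0005  0.0124] rot [-0.03 -0.14 -0.12]
```

View pics/z8.png

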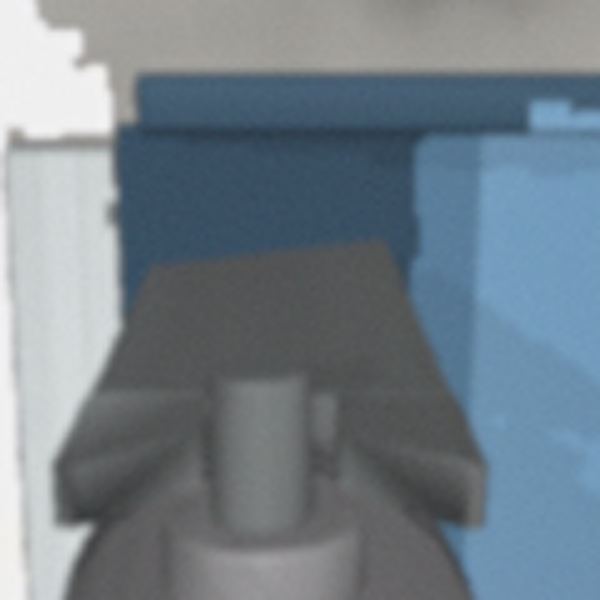

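Call:
{"method": "move_arm", "body": {
  "rows": [
    {"tx":-0.001,"ty":0.001,"tz":0.006,"ax":0,"ay":0,"az":0,"jaw":255},
    {"tx":0,"ty":0,"tz":0.005,"ax":0,"ay":0,"az":0,"jaw":255},
    {"tx":0,"ty":0,"tz":0,"ax":0,"ay":0,"az":0,"jaw":255}
  ]
}}

```text
time: 9.0
tool_pos: [0.5467, 0.1897, 0.1321]
tool_rot: [-0.001, 0.735, 0.678, 0.001]
contact_force: [-0.2, -0.2, -4.9]
gripper_width: 0.629
```

Run:
```python
from h import *
plan((.5460,.1893,.1295),-4.5)
```

```text
t 9.0 pos [0.5467 0.1897 0.1321] jaw -4.6 F [-0.25 -0.18 -4.94] w 0.629 q [0.2  0.02 1.81 0.   1.3  0.28]
  shift tool [-0.0005 -0.0007  0.0026] rot [-0.03 -0.19 -0.14]
```

Call:
{"method": "move_arm", "body": {
  "rows": [
    {"tx":0,"ty":0,"tz":0.003,"ax":0,"ay":0,"az":0,"jaw":255},
    {"tx":0,"ty":0,"tz":0,"ax":0,"ay":0,"az":0,"jaw":255}
  ]
}}

```text
time: 9.2
tool_pos: [0.5468, 0.1897, 0.1293]
tool_rot: [-0.001, 0.735, 0.678, 0.001]
contact_force: [-2.2, -0.3, -4.2]
gripper_width: 0.628
```

Run:
```python
from h import *
plan((.5460,.1893,.1295),-4.5)
```

```text
t 9.2 pos [0.5468 0.1897 0.1293] jaw -4.7 F [-2.17 -0.31 -4.19] w 0.628 q [0.2  0.03 1.81 0.   1.3  0.28]
  shift tool [-0.0005 -0.0008 -0.0002] rot [-0.02 -0.2  -0.16]
```

Call:
{"method": "move_arm", "body": {
  "rows": [
    {"tx":0,"ty":-0.001,"tz":0.002,"ax":0,"ay":0,"az":0,"jaw":255},
    {"tx":0,"ty":0,"tz":0,"ax":0,"ay":0,"az":0,"jaw":255}
  ]
}}

```text
time: 9.4
tool_pos: [0.5469, 0.1897, 0.1293]
tool_rot: [-0.0, 0.735, 0.678, 0.002]
contact_force: [-2.8, -0.7, -5.2]
gripper_width: 0.632
```

Run:
```python
from h import *
plan((.5460,.1893,.1295),-4.5)
```

```text
t 9.4 pos [0.5469 0.1897 0.1293] jaw -4.7 F [-2.83 -0.69 -5.19] w 0.632 q [0.2  0.03 1.82 0.   1.3  0.28]
  shift tool [-0.0005 -0.0009 -0.0002] rot [ 0.13 -0.21 -0.17]
```

Call:
{"method": "move_arm", "body": {
  "rows": [
    {"tx":0,"ty":-0.002,"tz":0.004,"ax":0,"ay":0,"az":0,"jaw":255},
    {"tx":0,"ty":0,"tz":0,"ax":0,"ay":0,"az":0,"jaw":255}
  ]
}}

```text
time: 9.6
tool_pos: [0.547, 0.1898, 0.1294]
tool_rot: [0.001, 0.735, 0.678, 0.004]
contact_force: [-4.0, 0.1, -7.0]
gripper_width: 0.629
```

Run:
```python
from h import *
plan((.5460,.1893,.1295),-4.5)
f=grab('wrist','w9.png')
grab('side','d9.png')
im=f['color'][:,:,::-1]
c=im[90:210,200:320].copy();cv2.imwrite('pics/z9.png',cv2.resize(c,None,fx=5,fy=5,interpolation=cv2.INTER_CUBIC))
```

```text
t 9.6 pos [0.547  0.1898 0.1294] jaw -4.7 F [-3.96  0.07 -7.04] w 0.629 q [0.2  0.02 1.82 0.   1.29 0.29]
  shift tool [-0.0006 -0.0009 -0.0001] rot [ 0.43 -0.24 -0.18]
```

View pics/z9.png

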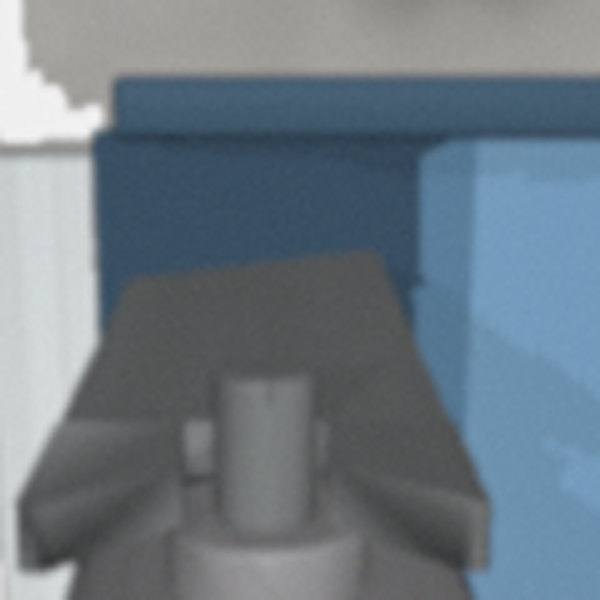

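Call:
{"method": "move_arm", "body": {
  "rows": [
    {"tx":0,"ty":0,"tz":0,"ax":0,"ay":0,"az":0,"jaw":80},
    {"tx":0,"ty":0,"tz":0,"ax":0,"ay":0,"az":0,"jaw":50},
    {"tx":0,"ty":0,"tz":0,"ax":0,"ay":0,"az":0,"jaw":30},
    {"tx":0,"ty":0,"tz":0,"ax":0,"ay":0,"az":0,"jaw":10},
    {"tx":0,"ty":0,"tz":0,"ax":0,"ay":0,"az":0,"jaw":0}
  ]
}}

```text
time: 10.2
tool_pos: [0.5501, 0.1905, 0.131]
tool_rot: [0.004, 0.735, 0.678, 0.008]
contact_force: [-0.4, 0.3, 0.1]
gripper_width: 0.999
```

Run:
```python
from h import *
plan((.5460,.1893,.1295),-4.5)
f=grab('wrist','w10.png')
grab('side','d10.png')
a=cv2.imread('pics/w10.png');b=cv2.imread('pics/d10.png')[110:260,190:340]
cv2.imwrite('pics/c10.png',np.hstack([a[:,120:420],cv2.resize(b,(384,384),interpolation=2)]))
```

```text
t 10.2 pos [0.5501 0.1905 0.131 ] jaw -4.6 F [-0.36  0.28  0.09] w 0.999 q [0.2  0.02 1.82 0.   1.29 0.29]
  shift tool [-0.0015 -0.0041  0.0014] rot [ 0.91 -0.35 -0.12]
```

View pics/c10.png

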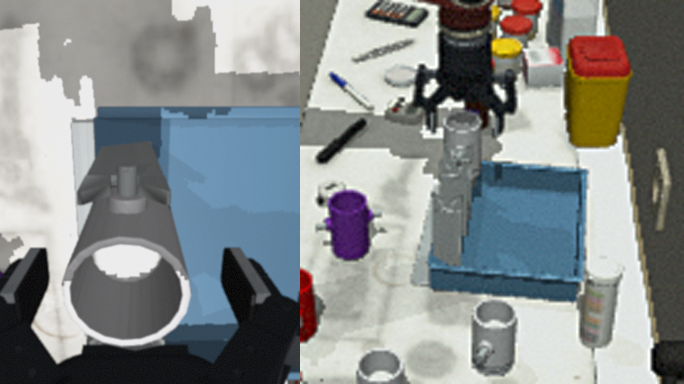

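Call:
{"method": "move_arm", "body": {
  "rows": [
    {"tx":0,"ty":-0.003,"tz":-0.02,"ax":0.5,"ay":0,"az":0,"jaw":0},
    {"tx":0,"ty":0,"tz":-0.03,"ax":0,"ay":0,"az":0,"jaw":0},
    {"tx":0,"ty":0,"tz":-0.035,"ax":0.2,"ay":0,"az":0,"jaw":0},
    {"tx":0,"ty":-0.025,"tz":-0.01,"ax":0,"ay":0,"az":0,"jaw":150},
    {"tx":0,"ty":-0.03,"tz":0,"ax":0,"ay":0,"az":0,"jaw":255},
    {"tx":0,"ty":-0.005,"tz":0,"ax":0,"ay":0,"az":0,"jaw":255},
    {"tx":0,"ty":0,"tz":0,"ax":0,"ay":0,"az":0,"jaw":255}
  ]
}}

```text
time: 11.0
tool_pos: [0.4848, 0.1949, 0.2291]
tool_rot: [-0.001, 0.735, 0.678, 0.003]
contact_force: [-0.7, -0.4, 0.2]
gripper_width: 0.332
```

```bash
cat >> h.py <<'E'
X=np.array([np.cos(np.radians(-4.5)),np.sin(np.radians(-4.5)),0])
def uw(axle,u,w,jaw=-4.5):
    plan(np.array(axle)+X*u/1000+np.array([0,0,w/1000]),jaw)
    d=manip.state()['tool_pos']-np.array(axle);print('  u,v,w mm',(d@X*1000).round(1),(d@np.array([-X[1],X[0],0])*1000).round(1),(d[2]*1000).round(1))
E
python3 - <<'E'
from h import *
uw((.546,.1893,.132),-58,26)
E
```

```text
t 11.0 pos [0.4848 0.1949 0.2291] jaw -4.7 F [-0.66 -0.38  0.19] w 0.332 q [ 0.24 -0.2   1.85  0.01  1.48  0.32]
  shift tool [-0.0012  0.0033  0.0711] rot [ 0.15 -0.35 -0.15]
  u,v,w mm -61.4 0.7 97.1
```

Call:
{"method": "move_arm", "body": {
  "rows": [
    {"tx":0,"ty":0,"tz":0.03,"ax":0.1,"ay":-0.3,"az":0,"jaw":255},
    {"tx":0,"ty":0,"tz":0.025,"ax":0,"ay":0,"az":0,"jaw":255},
    {"tx":0,"ty":0,"tz":0.014,"ax":0,"ay":0,"az":0,"jaw":255},
    {"tx":0,"ty":0,"tz":0,"ax":0,"ay":0,"az":0,"jaw":255}
  ]
}}

```text
time: 11.4
tool_pos: [0.4878, 0.1949, 0.1585]
tool_rot: [0.001, 0.735, 0.678, 0.002]
contact_force: [-0.1, 0.2, 0.0]
gripper_width: 0.003
```

Run:
```python
from h import *
uw((.546,.1893,.132),-42.5,26)
f=grab('wrist','w11.png')
```

```text
t 11.4 pos [0.4878 0.1949 0.1585] jaw -4.7 F [-0.13  0.17  0.02] w 0.003 q [ 0.24 -0.13  1.92 -0.    1.35  0.32]
  shift tool [-0.001   0.016   0.0006] rot [ 0.24 -0.07 -0.19]
  u,v,w mm -58.5 1.0 26.5
```

View pics/w11.png

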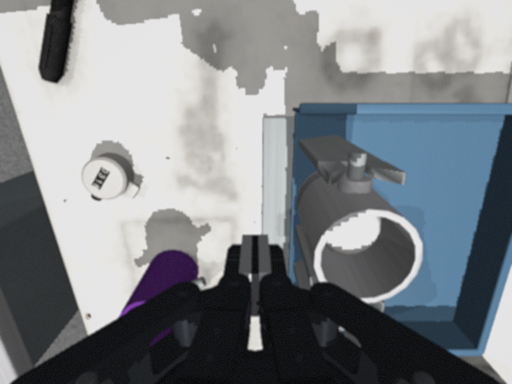

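Call:
{"method": "move_arm", "body": {
  "rows": [
    {"tx":0,"ty":0.014,"tz":0,"ax":0,"ay":0,"az":0,"jaw":255},
    {"tx":0,"ty":0.014,"tz":-0.005,"ax":0,"ay":0,"az":0,"jaw":255},
    {"tx":0,"ty":0.012,"tz":-0.004,"ax":0,"ay":0,"az":0,"jaw":255},
    {"tx":0,"ty":0.012,"tz":-0.001,"ax":0,"ay":0,"az":0,"jaw":255},
    {"tx":0,"ty":0,"tz":0,"ax":0,"ay":0,"az":0,"jaw":255}
  ]
}}

```text
time: 11.95
tool_pos: [0.5447, 0.1911, 0.175]
tool_rot: [0.002, 0.735, 0.678, 0.004]
contact_force: [-1.0, 0.7, -0.3]
gripper_width: -0.001
```

Run:
```python
from h import *
uw((.546,.1893,.132),12,32)
f=grab('wrist','w12.png');grab('side','d12.png')
a=cv2.imread('pics/w12.png');b=cv2.imread('pics/d12.png')[110:260,190:340]
cv2.imwrite('pics/c12.png',np.hstack([a[:,120:450],cv2.resize(b,(384,384),interpolation=2)]))
```

```text
t 11.95 pos [0.5447 0.1911 0.175 ] jaw -4.7 F [-0.98  0.65 -0.3 ] w -0.001 q [ 0.21 -0.03  1.79  0.    1.37  0.29]
  shift tool [-0.0017  0.0133  0.0111] rot [ 0.5  -0.19 -0.19]
  u,v,w mm -1.4 1.7 43.0
```

View pics/c12.png

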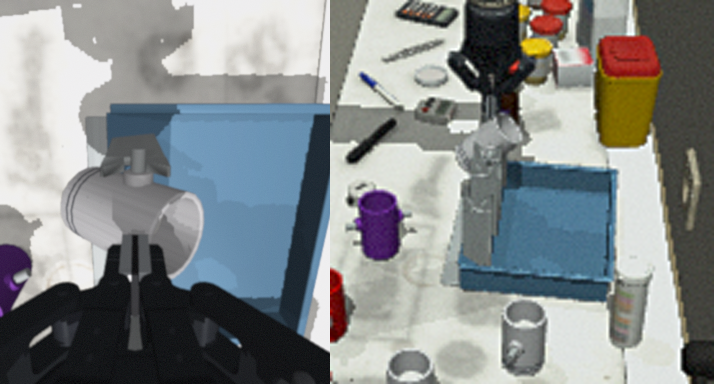

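Call:
{"method": "move_arm", "body": {
  "rows": [
    {"tx":-0.001,"ty":0.013,"tz":0.01,"ax":0,"ay":0,"az":0,"jaw":255},
    {"tx":0,"ty":0.013,"tz":0.007,"ax":0,"ay":0,"az":0,"jaw":255},
    {"tx":0,"ty":0.01,"tz":0.002,"ax":0,"ay":0,"az":0,"jaw":255},
    {"tx":0,"ty":0,"tz":0,"ax":0,"ay":0,"az":0,"jaw":255}
  ]
}}

```text
time: 12.45
tool_pos: [0.5821, 0.1884, 0.1604]
tool_rot: [0.004, 0.735, 0.678, 0.007]
contact_force: [-0.2, -0.4, 2.3]
gripper_width: -0.002
```

Run:
```python
from h import *
uw((.546,.1893,.132),44,15)
f=grab('wrist','w13.png');grab('side','d13.png')
a=cv2.imread('pics/w13.png');b=cv2.imread('pics/d13.png')[110:260,190:340]
cv2.imwrite('pics/c13.png',np.hstack([a[:,120:450],cv2.resize(b,(384,384),interpolation=2)]))
```

```text
t 12.45 pos [0.5821 0.1884 0.1604] jaw -4.6 F [-0.17 -0.4   2.34] w -0.002 q [0.19 0.06 1.72 0.   1.34 0.27]
  shift tool [-0.002   0.0077  0.0135] rot [ 0.88 -0.32 -0.09]
  u,v,w mm 36.1 1.9 28.4
```

View pics/c13.png

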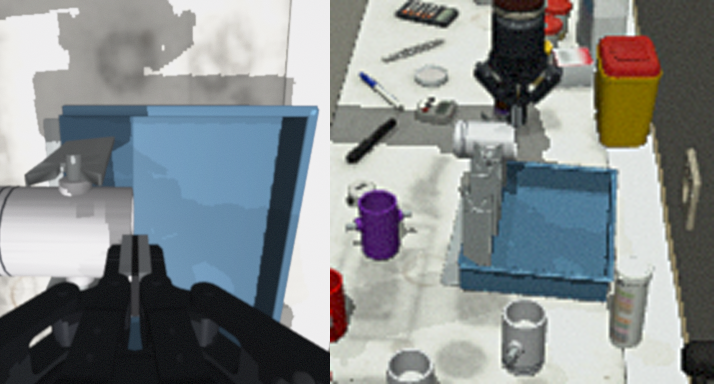

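Call:
{"method": "move_arm", "body": {
  "rows": [
    {"tx":-0.002,"ty":0.0,"tz":0.009,"ax":0.6,"ay":-0.3,"az":0,"jaw":255},
    {"tx":0,"ty":0.002,"tz":0.009,"ax":0,"ay":0,"az":0,"jaw":255},
    {"tx":0,"ty":0.001,"tz":0.008,"ax":0,"ay":0,"az":0,"jaw":255},
    {"tx":0,"ty":0,"tz":0,"ax":0,"ay":0,"az":0,"jaw":255}
  ]
}}

```text
time: 12.95
tool_pos: [0.5905, 0.1869, 0.1414]
tool_rot: [0.008, 0.735, 0.678, 0.01]
contact_force: [0.5, -0.1, 0.9]
gripper_width: -0.002
```

Run:
```python
from h import *
uw((.546,.1893,.132),43,0)
f=grab('wrist','w14.png');grab('side','d14.png')
a=cv2.imread('pics/w14.png');b=cv2.imread('pics/d14.png')[110:260,190:340]
cv2.imwrite('pics/c14.png',np.hstack([a[:,120:450],cv2.resize(b,(384,384),interpolation=2)]))
```

```text
t 12.95 pos [0.5905 0.1869 0.1414] jaw -4.6 F [ 0.48 -0.15  0.86] w -0.002 q [ 0.19  0.09  1.72 -0.    1.3   0.27]
  shift tool [-0.0012 -0.0017  0.0094] rot [ 1.38 -0.21 -0.05]
  u,v,w mm 44.5 1.1 9.4
```

View pics/c14.png

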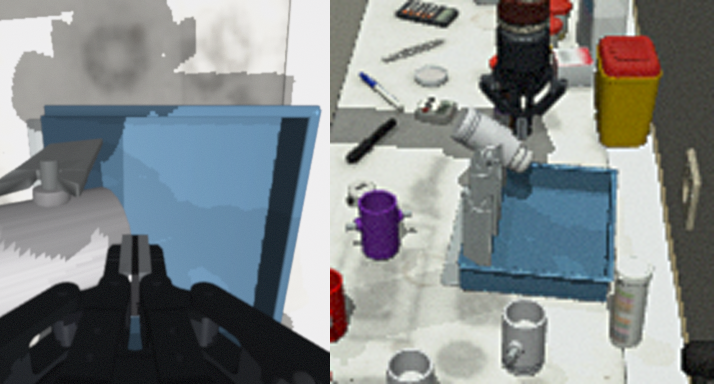

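Call:
{"method": "move_arm", "body": {
  "rows": [
    {"tx":-0.001,"ty":-0.003,"tz":0.008,"ax":1,"ay":0,"az":0,"jaw":255},
    {"tx":0,"ty":0,"tz":0.006,"ax":0.5,"ay":0,"az":0,"jaw":255},
    {"tx":0,"ty":0,"tz":0,"ax":0,"ay":0,"az":0,"jaw":255},
    {"tx":0,"ty":0,"tz":0,"ax":0,"ay":0,"az":0,"jaw":255}
  ]
}}

```text
time: 13.45
tool_pos: [0.5865, 0.1865, 0.1255]
tool_rot: [-0.003, 0.734, 0.679, -0.0]
contact_force: [3.0, -0.2, -0.1]
gripper_width: 0.001
```

Run:
```python
from h import *
uw((.546,.1893,.132),43,-3)
f=grab('wrist','w15.png');grab('side','d15.png')
a=cv2.imread('pics/w15.png');b=cv2.imread('pics/d15.png')[110:260,190:340]
cv2.imwrite('pics/c15.png',np.hstack([a[:,120:450],cv2.resize(b,(384,384),interpolation=2)]))
```

```text
t 13.45 pos [0.5865 0.1865 0.1255] jaw -4.5 F [ 2.98 -0.15 -0.07] w 0.001 q [0.18 0.12 1.73 0.01 1.3  0.26]
  shift tool [-0.0004  0.0024 -0.0035] rot [-0.31 -0.23 -0.03]
  u,v,w mm 40.6 0.4 -6.5
```

View pics/c15.png

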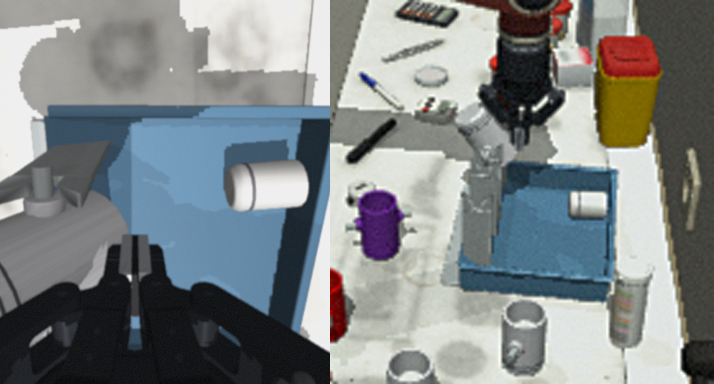

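Call:
{"method": "move_arm", "body": {
  "rows": [
    {"tx":0,"ty":0.002,"tz":-0.012,"ax":0,"ay":0,"az":0,"jaw":255},
    {"tx":0,"ty":0.001,"tz":-0.012,"ax":0,"ay":0,"az":0,"jaw":255},
    {"tx":0,"ty":-0.002,"tz":-0.012,"ax":0,"ay":0,"az":0,"jaw":255},
    {"tx":0,"ty":-0.006,"tz":-0.006,"ax":0,"ay":0,"az":0,"jaw":255},
    {"tx":0,"ty":-0.012,"tz":-0.004,"ax":0,"ay":0,"az":0,"jaw":255},
    {"tx":0,"ty":-0.012,"tz":-0.002,"ax":0,"ay":0,"az":0,"jaw":255},
    {"tx":0,"ty":0,"tz":0,"ax":0,"ay":0,"az":0,"jaw":255}
  ]
}}

```text
time: 14.25
tool_pos: [0.5541, 0.1891, 0.1796]
tool_rot: [-0.005, 0.734, 0.679, -0.002]
contact_force: [-0.3, 0.7, 0.2]
gripper_width: -0.003
```

Run:
```python
from h import *
uw((.546,.1893,.132),-5,43)
f=grab('wrist','w16.png');grab('side','d16.png')
a=cv2.imread('pics/w16.png');b=cv2.imread('pics/d16.png')[110:260,190:340]
cv2.imwrite('pics/c16.png',np.hstack([a[:,120:450],cv2.resize(b,(384,384),interpolation=2)]))
```

```text
t 14.25 pos [0.5541 0.1891 0.1796] jaw -4.5 F [-0.33  0.72  0.19] w -0.003 q [0.2  0.   1.75 0.01 1.4  0.28]
  shift tool [-0.0004 -0.013   0.0047] rot [-0.56 -0.23 -0.  ]
  u,v,w mm 8.1 0.4 47.6
```

View pics/c16.png

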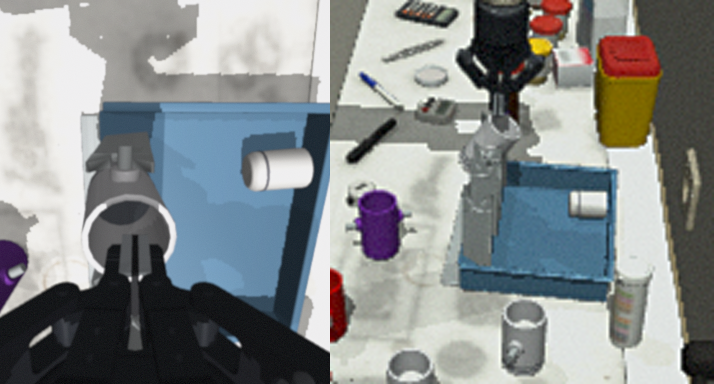

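Call:
{"method": "move_arm", "body": {
  "rows": [
    {"tx":0,"ty":0,"tz":-0.03,"ax":0,"ay":0,"az":0,"jaw":255},
    {"tx":0,"ty":0,"tz":-0.03,"ax":0,"ay":0,"az":0,"jaw":255},
    {"tx":-0.025,"ty":0.006,"tz":-0.01,"ax":0,"ay":0,"az":0,"jaw":0},
    {"tx":-0.045,"ty":0.01,"tz":0,"ax":0,"ay":0,"az":0,"jaw":0},
    {"tx":-0.045,"ty":0.01,"tz":0,"ax":0,"ay":0,"az":0,"jaw":0},
    {"tx":-0.045,"ty":0.01,"tz":0,"ax":0,"ay":0,"az":0,"jaw":0},
    {"tx":-0.045,"ty":0.01,"tz":0,"ax":0,"ay":0,"az":0,"jaw":0},
    {"tx":-0.045,"ty":0.01,"tz":0,"ax":0,"ay":0,"az":0,"jaw":0},
    {"tx":-0.03,"ty":0.006,"tz":0,"ax":0,"ay":0,"az":0,"jaw":0},
    {"tx":0,"ty":0,"tz":0,"ax":0,"ay":0,"az":7.6,"jaw":0},
    {"tx":0,"ty":0,"tz":0,"ax":0,"ay":0,"az":7.6,"jaw":0},
    {"tx":0,"ty":0,"tz":0,"ax":0,"ay":0,"az":0,"jaw":0}
  ]
}}

```text
time: 15.55
tool_pos: [0.5976, -0.1091, 0.2442]
tool_rot: [-0.006, 0.82, 0.572, -0.006]
contact_force: [-0.3, 0.8, -0.0]
gripper_width: 0.999
```

Run:
```python
from h import *
plan((.6005,-.130,.12),-19.7)
f=grab('wrist','w17.png');print(proj(f,(.6005,-.130,.09)))
b=grab('side','d17.png')
```

```text
t 15.55 pos [ 0.5976 -0.1091  0.2442] jaw -20.2 F [-0.35  0.83 -0.01] w 0.999 q [-0.3   0.02  1.63 -0.    1.51  0.05]
  shift tool [-0.0183  0.0119  0.124 ] rot [-0.94  0.12 -0.54]
[266.7337479  189.38715607]
```

View pics/w17.png

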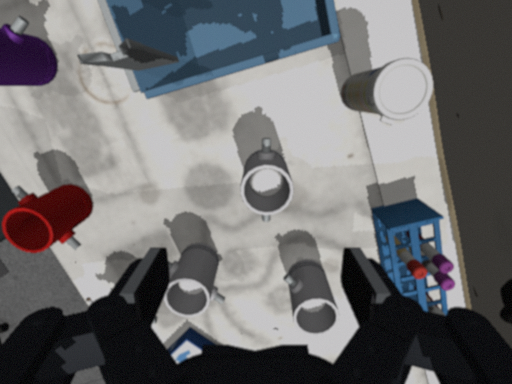

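Call:
{"method": "move_arm", "body": {
  "rows": [
    {"tx":-0.009,"ty":0.006,"tz":0.04,"ax":-0.4,"ay":0,"az":-0.3,"jaw":0},
    {"tx":-0.008,"ty":0.006,"tz":0.04,"ax":-0.4,"ay":0,"az":-0.2,"jaw":0},
    {"tx":0,"ty":0,"tz":0.015,"ax":0,"ay":0,"az":0,"jaw":0},
    {"tx":0,"ty":0,"tz":0,"ax":0,"ay":0,"az":0,"jaw":0}
  ]
}}

```text
time: 16.05
tool_pos: [0.6044, -0.1273, 0.1493]
tool_rot: [0.002, 0.813, 0.582, 0.0]
contact_force: [-0.7, -0.1, 0.3]
gripper_width: 1.001
```

Run:
```python
from h import *
plan((.6008,-.1288,.053),-19.7)
f=grab('wrist','w18.png');print(proj(f,(.6008,-.1288,.09)))
```

```text
t 16.05 pos [ 0.6044 -0.1273  0.1493] jaw -18.9 F [-0.7  -0.06  0.26] w 1.001 q [-0.33  0.1   1.71 -0.    1.34  0.  ]
  shift tool [-0.0025 -0.0032  0.0963] rot [0.17 0.06 0.82]
[250.49674724 210.55952332]
```

View pics/w18.png

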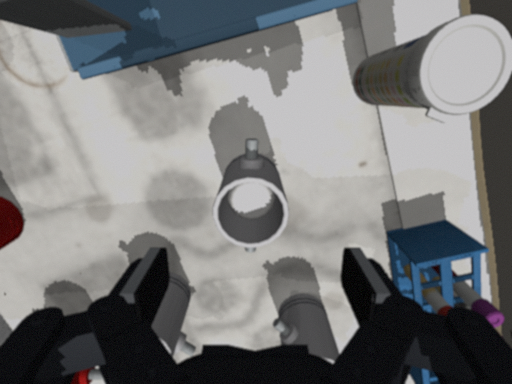

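Call:
{"method": "move_arm", "body": {
  "rows": [
    {"tx":-0.002,"ty":-0.004,"tz":0.025,"ax":0.3,"ay":0,"az":0.8,"jaw":0},
    {"tx":0,"ty":-0.001,"tz":0.03,"ax":0.3,"ay":0,"az":0,"jaw":0},
    {"tx":0,"ty":-0.001,"tz":0.03,"ax":0.3,"ay":0,"az":0,"jaw":0},
    {"tx":0,"ty":0,"tz":0,"ax":0,"ay":0,"az":0,"jaw":0}
  ]
}}

```text
time: 16.5
tool_pos: [0.6055, -0.1273, 0.0746]
tool_rot: [0.002, 0.816, 0.578, 0.001]
contact_force: [-1.5, -0.5, -0.9]
gripper_width: 1.001
```

Run:
```python
from h import *
plan((.6008,-.1288,.053),-19.7)
```

```text
t 16.5 pos [ 0.6055 -0.1273  0.0746] jaw -19.4 F [-1.53 -0.47 -0.87] w 1.001 q [-0.33  0.18  1.75 -0.    1.21  0.01]
  shift tool [-0.0029 -0.004   0.0215] rot [0.27 0.02 0.29]
```

Call:
{"method": "move_arm", "body": {
  "rows": [
    {"tx":-0.003,"ty":-0.005,"tz":0.02,"ax":0.4,"ay":0,"az":0.3,"jaw":0},
    {"tx":0,"ty":0,"tz":0,"ax":0,"ay":0,"az":0,"jaw":0},
    {"tx":0,"ty":0,"tz":0,"ax":0,"ay":0,"az":0,"jaw":60}
  ]
}}

```text
time: 16.8
tool_pos: [0.6038, -0.1293, 0.0601]
tool_rot: [0.003, 0.817, 0.576, 0.002]
contact_force: [0.6, 0.1, 0.6]
gripper_width: 0.857
```

Run:
```python
from h import *
plan((.6008,-.1288,.053),-19.7)
```

```text
t 16.8 pos [ 0.6038 -0.1293  0.0601] jaw -19.6 F [0.58 0.14 0.59] w 0.857 q [-0.33  0.19  1.76 -0.    1.18  0.01]
  shift tool [-0.0006 -0.003   0.007 ] rot [0.4  0.01 0.07]
```

Call:
{"method": "move_arm", "body": {
  "rows": [
    {"tx":-0.001,"ty":-0.004,"tz":0.009,"ax":0.4,"ay":0,"az":0,"jaw":60},
    {"tx":0,"ty":0,"tz":0,"ax":0,"ay":0,"az":0,"jaw":255},
    {"tx":0,"ty":0,"tz":0,"ax":0,"ay":0,"az":0,"jaw":255},
    {"tx":0,"ty":0,"tz":0,"ax":0,"ay":0,"az":0,"jaw":255},
    {"tx":0,"ty":0,"tz":0,"ax":0,"ay":0,"az":0,"jaw":255}
  ]
}}

```text
time: 17.3
tool_pos: [0.6005, -0.1293, 0.0526]
tool_rot: [0.001, 0.817, 0.576, 0.001]
contact_force: [0.5, -0.5, -1.9]
gripper_width: 0.63
```

Run:
```python
from h import *
plan((.6008,-.1288,.053),-19.7);feel(2)
```

```text
t 17.3 pos [ 0.6005 -0.1293  0.0526] jaw -19.6 F [ 0.53 -0.51 -1.89] w 0.63 q [-0.33  0.2   1.77 -0.    1.17  0.01]
  shift tool [ 0.0006  0.0001 -0.0004] rot [0.16 0.   0.07]
Fz [-1.89 -2.04 -1.75] mean -1.89
```

Call:
{"method": "move_arm", "body": {
  "rows": [
    {"tx":0,"ty":0,"tz":-0.01,"ax":0,"ay":0,"az":0,"jaw":255},
    {"tx":0,"ty":0,"tz":-0.01,"ax":0,"ay":0,"az":0,"jaw":255},
    {"tx":0,"ty":0,"tz":0,"ax":0,"ay":0,"az":0,"jaw":255},
    {"tx":0,"ty":0,"tz":0,"ax":0,"ay":0,"az":0,"jaw":255}
  ]
}}

```text
time: 17.8
tool_pos: [0.599, -0.1287, 0.0728]
tool_rot: [-0.0, 0.817, 0.576, -0.0]
contact_force: [-0.1, -0.9, -4.9]
gripper_width: 0.631
```

Run:
```python
from h import *
plan((.6008,-.1288,.053),-19.7);feel(4)
```

```text
t 17.8 pos [ 0.599  -0.1287  0.0728] jaw -19.6 F [-0.1  -0.87 -4.92] w 0.631 q [-0.33  0.17  1.76 -0.    1.21  0.01]
  shift tool [0.0005 0.0017 0.0198] rot [-0.04  0.01  0.08]
Fz [-4.92 -4.01 -3.94 -4.43 -3.84] mean -4.23
```

B weighs about 4.2 N, so it is heavy too. It goes to berth 2, and C and D stay untouched.

Call:
{"method": "move_arm", "body": {
  "rows": [
    {"tx":0,"ty":0,"tz":-0.03,"ax":0,"ay":0,"az":0,"jaw":255},
    {"tx":0,"ty":0,"tz":-0.04,"ax":0,"ay":0,"az":0,"jaw":255},
    {"tx":0,"ty":0,"tz":-0.04,"ax":0,"ay":0,"az":0,"jaw":255},
    {"tx":0,"ty":0,"tz":-0.04,"ax":0,"ay":0,"az":0,"jaw":255},
    {"tx":0.016,"ty":-0.012,"tz":-0.01,"ax":0,"ay":0,"az":0,"jaw":255},
    {"tx":0.03,"ty":-0.022,"tz":0,"ax":0,"ay":0,"az":0,"jaw":255},
    {"tx":0.03,"ty":-0.022,"tz":0,"ax":0,"ay":0,"az":0,"jaw":255},
    {"tx":0.03,"ty":-0.022,"tz":0,"ax":0,"ay":0,"az":0,"jaw":255},
    {"tx":0.03,"ty":-0.022,"tz":0,"ax":0,"ay":0,"az":-5,"jaw":255},
    {"tx":0.015,"ty":-0.01,"tz":0,"ax":0,"ay":0,"az":-5,"jaw":255},
    {"tx":0,"ty":0,"tz":0,"ax":0,"ay":0,"az":-5,"jaw":255},
    {"tx":0,"ty":0,"tz":0,"ax":0,"ay":0,"az":0,"jaw":255}
  ]
}}

```text
time: 19.2
tool_pos: [0.5351, 0.0616, 0.2277]
tool_rot: [-0.01, 0.732, 0.682, -0.005]
contact_force: [-0.2, -0.7, -4.3]
gripper_width: 0.629
```

Run:
```python
from h import *
plan((.5368,.0695,.21),-4.5)
f=grab('wrist','w20.png')
```

```text
t 19.2 pos [0.5351 0.0616 0.2277] jaw -4.1 F [-0.23 -0.66 -4.25] w 0.629 q [-0.03 -0.14  1.81  0.01  1.5   0.04]
  shift tool [0.0079 0.0015 0.0177] rot [-1.15 -0.36  0.43]
```

View pics/w20.png

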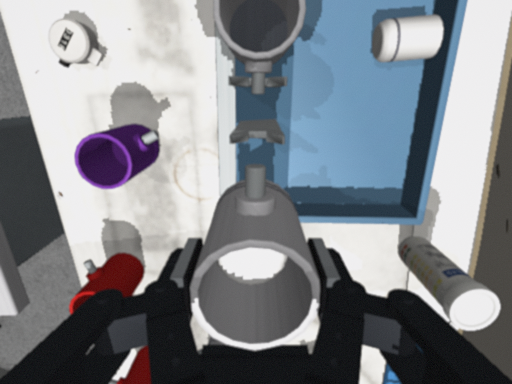

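Call:
{"method": "move_arm", "body": {
  "rows": [
    {"tx":0.007,"ty":0.001,"tz":0,"ax":-1,"ay":-0.3,"az":0.4,"jaw":255},
    {"tx":0,"ty":0,"tz":0.018,"ax":0,"ay":0,"az":0,"jaw":255},
    {"tx":0,"ty":0,"tz":0.015,"ax":0,"ay":0,"az":0,"jaw":255},
    {"tx":0,"ty":0,"tz":0,"ax":0,"ay":0,"az":0,"jaw":255}
  ]
}}

```text
time: 19.65
tool_pos: [0.5362, 0.069, 0.1921]
tool_rot: [-0.001, 0.738, 0.675, -0.0]
contact_force: [0.1, -0.6, -5.0]
gripper_width: 0.63
```

Run:
```python
from h import *
plan((.5368,.0695,.155),-4.5)
f=grab('wrist')
im=f['color'][:,:,::-1]
c=im[90:210,200:320].copy();cv2.imwrite('pics/z21.png',cv2.resize(c,None,fx=5,fy=5,interpolation=cv2.INTER_CUBIC))
```

```text
t 19.65 pos [0.5362 0.069  0.1921] jaw -5.0 F [ 0.09 -0.64 -5.04] w 0.63 q [-0.01 -0.12  1.85  0.    1.42  0.08]
  shift tool [0.0005 0.0006 0.0371] rot [-0.13 -0.08 -0.54]
```

View pics/z21.png

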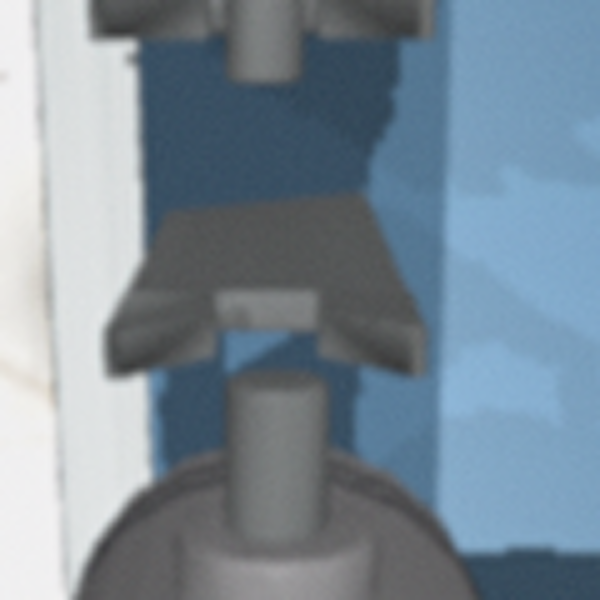

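Run:
```python
from h import *
f=grab('wrist')
P=lambda u,v,z:ray(f,200+u/5-.4,90+v/5-.4,z)
Y=np.array([-X[1],X[0],0])
z=manip.state()['tool_pos'][2]+.0025
T=manip.state()['tool_pos']
for n,p in [('plate inner L',P(110,377,.154)),('plate inner R',P(425,375,.154)),('outer L',P(110,325,.154)),('plate ctr tips',(P(108,350,.154)+P(424,348,.154))/2),('boss top edge',P(280,550,z+.01)),('pin tip top',P(278,377,z+.005))]:
    d=p-T; print(n,p.round(4),'rel TCP u,v mm',(d@X*1000).round(1),(d@Y*1000).round(1))
```

```text
plate inner L [0.5194 0.1071 0.154 ] rel TCP u,v mm -20.9 36.7
plate inner R [0.5584 0.1039 0.154 ] rel TCP u,v mm 18.2 36.6
outer L [0.5202 0.1136 0.154 ] rel TCP u,v mm -20.6 43.2
plate ctr tips [0.539  0.1089 0.154 ] rel TCP u,v mm -1.5 40.1
boss top edge [0.5401 0.1021 0.2069] rel TCP u,v mm 0.1 33.4
pin tip top [0.5412 0.1171 0.2019] rel TCP u,v mm 0.0 48.4
```

Call:
{"method": "move_arm", "body": {
  "rows": [
    {"tx":0,"ty":-0.003,"tz":0.01,"ax":0,"ay":0,"az":-0.3,"jaw":255},
    {"tx":0,"ty":0,"tz":0.012,"ax":0.2,"ay":0,"az":0,"jaw":255},
    {"tx":0,"ty":-0.001,"tz":0.012,"ax":0.2,"ay":0,"az":0,"jaw":255},
    {"tx":0,"ty":0,"tz":0.012,"ax":0.2,"ay":0,"az":0,"jaw":255},
    {"tx":0,"ty":0,"tz":0,"ax":0,"ay":0,"az":0,"jaw":255}
  ]
}}

```text
time: 20.25
tool_pos: [0.5342, 0.0689, 0.1463]
tool_rot: [-0.003, 0.736, 0.677, -0.002]
contact_force: [-1.5, -0.0, -4.7]
gripper_width: 0.626
```

Run:
```python
from h import *
plan((.5350,.0692,.1295),-4.5)
f=grab('wrist')
im=f['color'][:,:,::-1]
c=im[90:210,200:320].copy();cv2.imwrite('pics/z22.png',cv2.resize(c,None,fx=5,fy=5,interpolation=cv2.INTER_CUBIC))
```

```text
t 20.25 pos [0.5342 0.0689 0.1463] jaw -4.8 F [-1.5  -0.05 -4.66] w 0.626 q [-0.01 -0.08  1.89  0.    1.34  0.07]
  shift tool [0.0003 0.0009 0.0168] rot [-0.42 -0.1  -0.29]
```

View pics/z22.png

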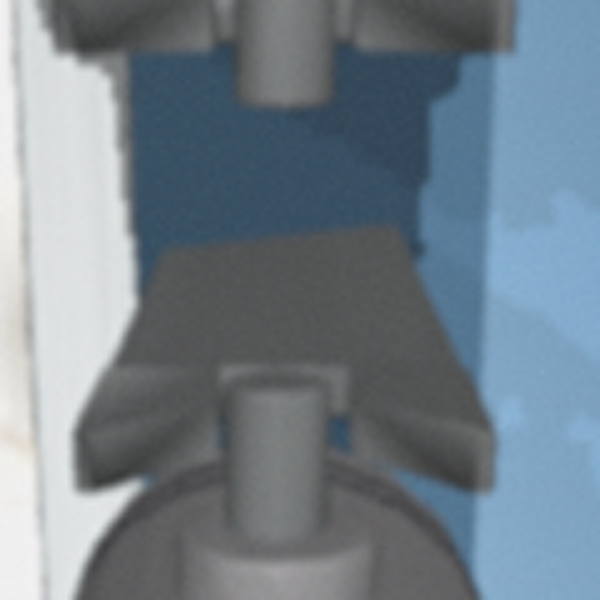

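Call:
{"method": "move_arm", "body": {
  "rows": [
    {"tx":0,"ty":0.001,"tz":0.008,"ax":-0.4,"ay":0,"az":0,"jaw":255},
    {"tx":0,"ty":0,"tz":0.006,"ax":0,"ay":0,"az":0,"jaw":255},
    {"tx":0,"ty":0,"tz":0,"ax":0,"ay":0,"az":0,"jaw":255}
  ]
}}

```text
time: 20.6
tool_pos: [0.5365, 0.0689, 0.1329]
tool_rot: [0.001, 0.736, 0.677, 0.002]
contact_force: [-0.6, -0.2, -5.0]
gripper_width: 0.629
```

Run:
```python
from h import *
plan((.5350,.0692,.1295),-4.5)
f=grab('wrist')
im=f['color'][:,:,::-1]
c=im[90:210,200:320].copy();cv2.imwrite('pics/z23.png',cv2.resize(c,None,fx=5,fy=5,interpolation=cv2.INTER_CUBIC))
```

```text
t 20.6 pos [0.5365 0.0689 0.1329] jaw -4.8 F [-0.62 -0.15 -5.01] w 0.629 q [-0.01 -0.07  1.9   0.    1.3   0.07]
  shift tool [ 0.0002 -0.0015  0.0034] rot [ 0.19 -0.11 -0.29]
```

View pics/z23.png

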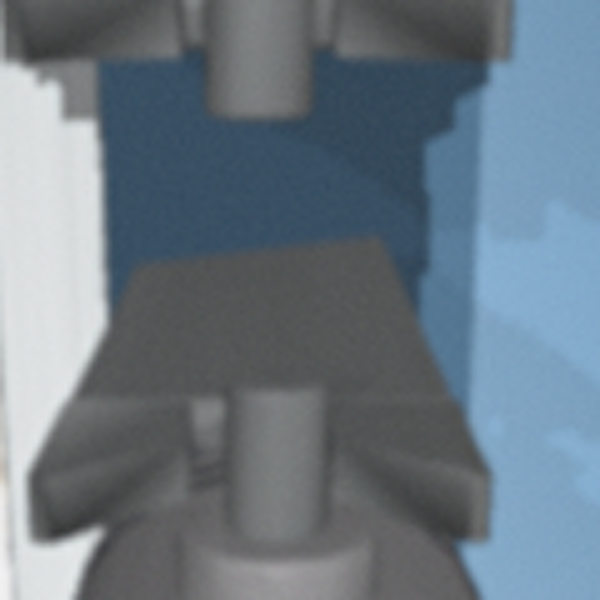

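Pin at x=277 sits a little forward of the slot centre (about 260), so I'll shift back 1.5 mm and seat it.

Call:
{"method": "move_arm", "body": {
  "rows": [
    {"tx":0,"ty":-0.002,"tz":0.003,"ax":0.1,"ay":0,"az":0,"jaw":255},
    {"tx":0,"ty":0,"tz":0.002,"ax":0,"ay":0,"az":0,"jaw":255},
    {"tx":0,"ty":0,"tz":0,"ax":0,"ay":0,"az":0,"jaw":255}
  ]
}}

```text
time: 20.95
tool_pos: [0.5351, 0.0691, 0.1288]
tool_rot: [0.001, 0.736, 0.677, 0.002]
contact_force: [-0.4, 0.1, -4.9]
gripper_width: 0.63
```

Run:
```python
from h import *
plan((.5350,.0692,.1295),-4.5)
```

```text
t 20.95 pos [0.5351 0.0691 0.1288] jaw -4.8 F [-0.44  0.11 -4.94] w 0.63 q [-0.01 -0.07  1.91  0.    1.3   0.07]
  shift tool [ 0.0001 -0.0001 -0.0007] rot [ 0.2  -0.12 -0.29]
```

Call:
{"method": "move_arm", "body": {
  "rows": [
    {"tx":0,"ty":0,"tz":0.001,"ax":0,"ay":0,"az":0,"jaw":255},
    {"tx":0,"ty":0,"tz":0,"ax":0,"ay":0,"az":0,"jaw":80},
    {"tx":0,"ty":0,"tz":0,"ax":0,"ay":0,"az":0,"jaw":50},
    {"tx":0,"ty":0,"tz":0,"ax":0,"ay":0,"az":0,"jaw":30},
    {"tx":0,"ty":0,"tz":0,"ax":0,"ay":0,"az":0,"jaw":10},
    {"tx":0,"ty":0,"tz":0,"ax":0,"ay":0,"az":0,"jaw":0}
  ]
}}

```text
time: 21.55
tool_pos: [0.5387, 0.0691, 0.133]
tool_rot: [0.004, 0.736, 0.677, 0.005]
contact_force: [-0.9, -0.0, -0.6]
gripper_width: 0.999
```

```bash
cat >> h.py <<'E'
def look(n):
    grab('wrist','w%s.png'%n);grab('side','d%s.png'%n)
    a=cv2.imread('pics/w%s.png'%n);b=cv2.imread('pics/d%s.png'%n)[110:260,190:340]
    cv2.imwrite('pics/c%s.png'%n,np.hstack([a[:,120:450],cv2.resize(b,(384,384),interpolation=2)]))
E
python3 - <<'E'
from h import *
uw((.535,.0692,.132),-60,90)
look(24)
E
```

```text
t 21.55 pos [0.5387 0.0691 0.133 ] jaw -4.8 F [-0.87 -0.04 -0.55] w 0.999 q [-0.01 -0.07  1.9   0.    1.29  0.07]
  shift tool [-0.0002 -0.0626 -0.0898] rot [ 0.73 -0.16 -0.29]
  u,v,w mm 3.7 0.2 1.0
```

View pics/c24.png

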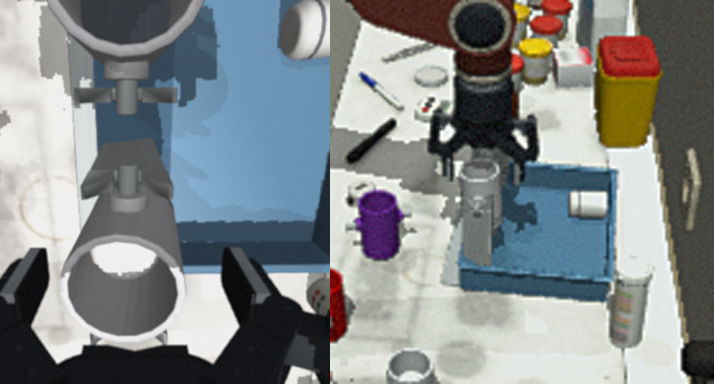

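Bucket 2 hangs upright in berth 2. I'll repeat the tipping sequence.

Call:
{"method": "move_arm", "body": {
  "rows": [
    {"tx":0,"ty":-0.003,"tz":-0.02,"ax":0.5,"ay":0,"az":0,"jaw":0},
    {"tx":0,"ty":0,"tz":-0.03,"ax":0,"ay":0,"az":0,"jaw":0},
    {"tx":0,"ty":0,"tz":-0.035,"ax":0.2,"ay":0,"az":0,"jaw":0},
    {"tx":0,"ty":-0.025,"tz":-0.01,"ax":0,"ay":0,"az":0,"jaw":150},
    {"tx":0,"ty":-0.03,"tz":0,"ax":0,"ay":0,"az":0,"jaw":255},
    {"tx":0,"ty":-0.005,"tz":0,"ax":0,"ay":0,"az":0,"jaw":255},
    {"tx":0,"ty":0,"tz":0,"ax":0,"ay":0,"az":0,"jaw":255}
  ]
}}

```text
time: 22.35
tool_pos: [0.4732, 0.0741, 0.2311]
tool_rot: [-0.002, 0.736, 0.677, 0.0]
contact_force: [0.6, -0.2, 0.6]
gripper_width: 0.328
```

Run:
```python
from h import *
uw((.535,.0692,.132),-60,26)
```

```text
t 22.35 pos [0.4732 0.0741 0.2311] jaw -4.8 F [ 0.56 -0.18  0.64] w 0.328 q [-0.   -0.31  1.94  0.    1.51  0.08]
  shift tool [-0.0002  0.0021  0.0731] rot [-0.1  -0.16 -0.31]
  u,v,w mm -62.0 0.0 99.1
```

Call:
{"method": "move_arm", "body": {
  "rows": [
    {"tx":0,"ty":0,"tz":0.03,"ax":0,"ay":0,"az":-0.2,"jaw":255},
    {"tx":0,"ty":0,"tz":0.025,"ax":0,"ay":0,"az":0,"jaw":255},
    {"tx":0,"ty":0,"tz":0.015,"ax":0,"ay":0,"az":0,"jaw":255},
    {"tx":0,"ty":0,"tz":0,"ax":0,"ay":0,"az":0,"jaw":255}
  ]
}}

```text
time: 22.75
tool_pos: [0.4758, 0.074, 0.1591]
tool_rot: [-0.001, 0.735, 0.678, 0.001]
contact_force: [-0.7, -0.3, -1.2]
gripper_width: -0.001
```

Run:
```python
from h import *
uw((.535,.0692,.132),-42,26)
```

```text
t 22.75 pos [0.4758 0.074  0.1591] jaw -4.6 F [-0.69 -0.29 -1.16] w -0.001 q [-0.   -0.25  2.01  0.    1.37  0.08]
  shift tool [-0.0001  0.0174  0.0012] rot [ 0.06 -0.16 -0.12]
  u,v,w mm -59.4 0.1 27.1
```

Call:
{"method": "move_arm", "body": {
  "rows": [
    {"tx":0,"ty":0.014,"tz":0,"ax":0,"ay":0,"az":0,"jaw":255},
    {"tx":0,"ty":0.014,"tz":-0.004,"ax":0,"ay":0,"az":0,"jaw":255},
    {"tx":0,"ty":0.012,"tz":-0.004,"ax":0,"ay":0,"az":0,"jaw":255},
    {"tx":0,"ty":0.012,"tz":-0.001,"ax":0,"ay":0,"az":0,"jaw":255},
    {"tx":0,"ty":0,"tz":0,"ax":0,"ay":0,"az":0,"jaw":255}
  ]
}}

```text
time: 23.25
tool_pos: [0.5307, 0.0695, 0.1711]
tool_rot: [-0.002, 0.735, 0.678, -0.0]
contact_force: [-1.5, 1.0, 0.5]
gripper_width: 0.003
```

Run:
```python
from h import *
uw((.535,.0692,.132),12,32)
look(25)
```

```text
t 23.25 pos [0.5307 0.0695 0.1711] jaw -4.6 F [-1.48  1.01  0.52] w 0.003 q [-0.01 -0.12  1.88  0.    1.38  0.07]
  shift tool [0.0001 0.0163 0.007 ] rot [-0.22 -0.16 -0.13]
  u,v,w mm -4.3 -0.1 39.1
```

View pics/c25.png

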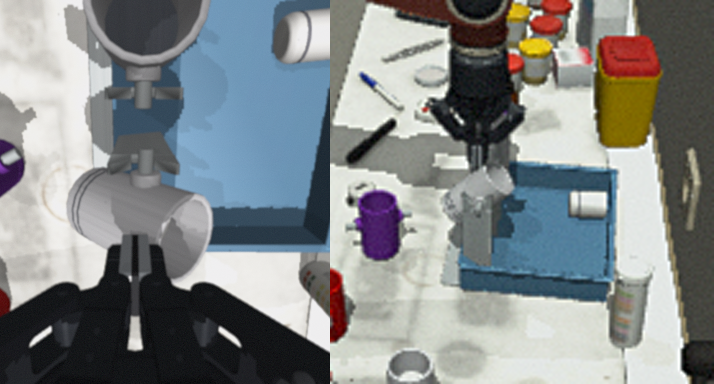

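Call:
{"method": "move_arm", "body": {
  "rows": [
    {"tx":0,"ty":0.014,"tz":0.006,"ax":0,"ay":0,"az":0,"jaw":255},
    {"tx":0,"ty":0.014,"tz":0.005,"ax":0,"ay":0,"az":0,"jaw":255},
    {"tx":0,"ty":0.011,"tz":0.002,"ax":0,"ay":0,"az":0,"jaw":255},
    {"tx":0,"ty":0,"tz":0,"ax":0,"ay":0,"az":0,"jaw":255}
  ]
}}

```text
time: 23.75
tool_pos: [0.5705, 0.0667, 0.1613]
tool_rot: [-0.001, 0.735, 0.678, 0.001]
contact_force: [0.4, -0.2, 3.7]
gripper_width: 0.002
```

Run:
```python
from h import *
uw((.535,.0692,.132),42,0)
look(26)
```

```text
t 23.75 pos [0.5705 0.0667 0.1613] jaw -4.6 F [ 0.38 -0.16  3.67] w 0.002 q [-0.01 -0.01  1.8   0.    1.35  0.06]
  shift tool [-0.0003  0.0064  0.0293] rot [ 0.04 -0.17 -0.09]
  u,v,w mm 35.5 0.3 29.3
```

View pics/c26.png

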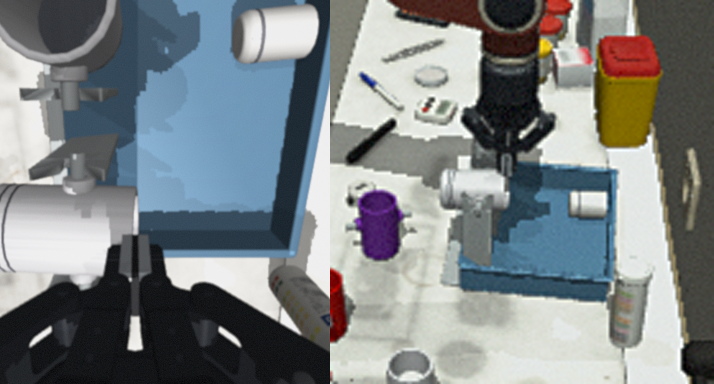

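Call:
{"method": "move_arm", "body": {
  "rows": [
    {"tx":0,"ty":0.0,"tz":0.009,"ax":0,"ay":0,"az":0,"jaw":255},
    {"tx":0,"ty":0.002,"tz":0.009,"ax":0,"ay":0,"az":0,"jaw":255},
    {"tx":0,"ty":0.001,"tz":0.008,"ax":0.3,"ay":0,"az":0,"jaw":255},
    {"tx":0,"ty":-0.001,"tz":0.008,"ax":0.3,"ay":0,"az":0,"jaw":255},
    {"tx":0,"ty":0,"tz":0.004,"ax":0.3,"ay":0,"az":0,"jaw":255},
    {"tx":0,"ty":0,"tz":0,"ax":0,"ay":0,"az":0,"jaw":255},
    {"tx":0,"ty":0,"tz":0,"ax":0,"ay":0,"az":0,"jaw":255}
  ]
}}

```text
time: 24.55
tool_pos: [0.5768, 0.0665, 0.1281]
tool_rot: [-0.0, 0.735, 0.678, 0.002]
contact_force: [1.6, -0.4, 1.1]
gripper_width: -0.001
```

Run:
```python
from h import *
uw((.535,.0692,.132),42,-5)
look(27)
```

```text
t 24.55 pos [0.5768 0.0665 0.1281] jaw -4.6 F [ 1.64 -0.44  1.14] w -0.001 q [-0.01  0.03  1.81  0.    1.29  0.06]
  shift tool [-0.0006  0.0001  0.0011] rot [ 0.17 -0.2  -0.07]
  u,v,w mm 41.9 0.6 -3.9
```

View pics/c27.png

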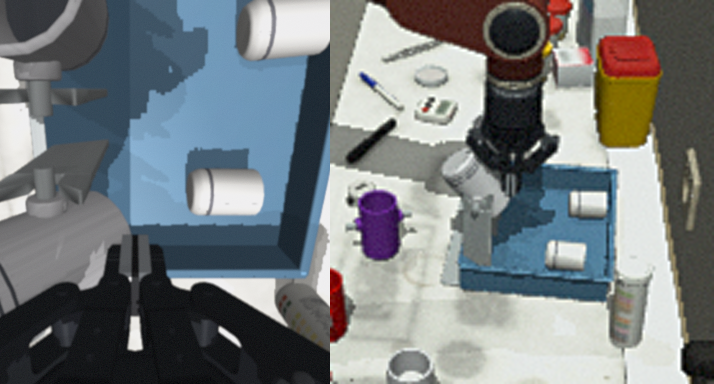

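Both weights are in the tray. I'll reverse the path and then lift clear.

Call:
{"method": "move_arm", "body": {
  "rows": [
    {"tx":0,"ty":0.002,"tz":-0.012,"ax":0,"ay":0,"az":0,"jaw":255},
    {"tx":0,"ty":0.001,"tz":-0.012,"ax":0,"ay":0,"az":0,"jaw":255},
    {"tx":0,"ty":-0.002,"tz":-0.012,"ax":0,"ay":0,"az":0,"jaw":255},
    {"tx":0,"ty":-0.006,"tz":-0.006,"ax":0,"ay":0,"az":0,"jaw":255},
    {"tx":0,"ty":-0.012,"tz":-0.004,"ax":0,"ay":0,"az":0,"jaw":255},
    {"tx":0,"ty":-0.012,"tz":-0.002,"ax":0,"ay":0,"az":0,"jaw":255},
    {"tx":0,"ty":0,"tz":0,"ax":0,"ay":0,"az":0,"jaw":255},
    {"tx":0,"ty":0,"tz":-0.03,"ax":0,"ay":0,"az":0,"jaw":255},
    {"tx":0,"ty":0,"tz":-0.04,"ax":0,"ay":0,"az":0,"jaw":255},
    {"tx":-0.02,"ty":-0.03,"tz":-0.04,"ax":0,"ay":0,"az":0,"jaw":255},
    {"tx":-0.03,"ty":-0.03,"tz":-0.04,"ax":0,"ay":0,"az":0,"jaw":255},
    {"tx":-0.03,"ty":-0.02,"tz":-0.04,"ax":0,"ay":0,"az":0,"jaw":255}
  ]
}}

```text
time: 25.85
tool_pos: [0.464, 0.0031, 0.3595]
tool_rot: [-0.005, 0.733, 0.68, -0.003]
contact_force: [0.6, -0.3, -0.3]
gripper_width: 0.001
```

Run:
```python
from h import *
uw((.535,.0692,.132),0,43)
look(28);grab('side','e28.png')
im=cv2.imread('pics/e28.png')
cv2.imwrite('pics/f28.png',cv2.resize(im[130:320,160:340],None,fx=3.1,fy=3.1,interpolation=2))
```

```text
t 25.85 pos [0.464  0.0031 0.3595] jaw -4.2 F [ 0.57 -0.32 -0.28] w 0.001 q [-0.16 -0.37  1.78  0.    1.75 -0.08]
  shift tool [0.0706 0.0681 0.1839] rot [-0.69 -0.18  0.26]
  u,v,w mm -65.6 -71.5 227.5
```

View pics/w28.png

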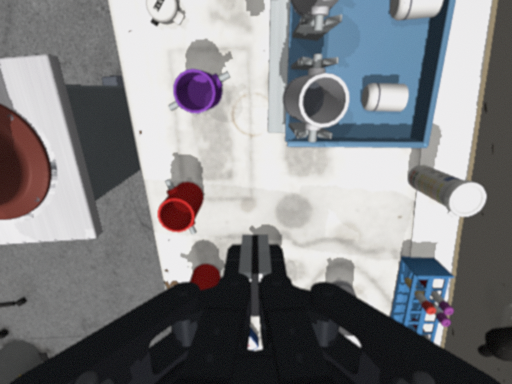

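View pics/f28.png

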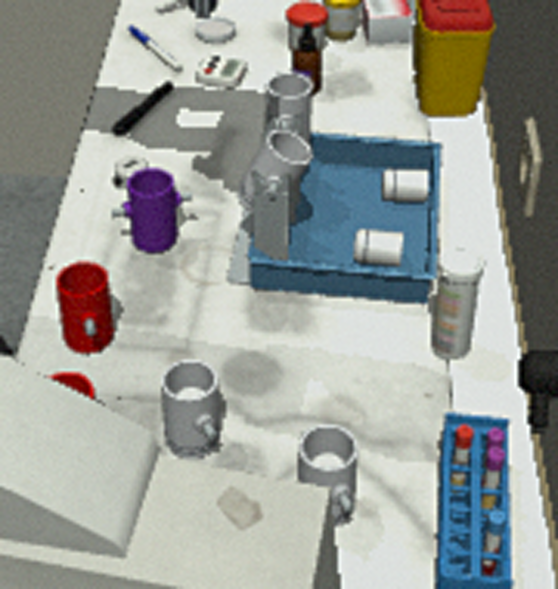

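The berth 2 bucket is still swinging, so I'll wait and look again.

Call:
{"method": "move_arm", "body": {
  "rows": [
    {"tx":0,"ty":0,"tz":0,"ax":0,"ay":0,"az":0,"jaw":255},
    {"tx":0,"ty":0,"tz":0,"ax":0,"ay":0,"az":0,"jaw":255},
    {"tx":0,"ty":0,"tz":0,"ax":0,"ay":0,"az":0,"jaw":255},
    {"tx":0,"ty":0,"tz":0,"ax":0,"ay":0,"az":0,"jaw":255},
    {"tx":0,"ty":0,"tz":0,"ax":0,"ay":0,"az":0,"jaw":255},
    {"tx":0,"ty":0,"tz":0,"ax":0,"ay":0,"az":0,"jaw":255},
    {"tx":0,"ty":0,"tz":0,"ax":0,"ay":0,"az":0,"jaw":255},
    {"tx":0,"ty":0,"tz":0,"ax":0,"ay":0,"az":0,"jaw":255},
    {"tx":0,"ty":0,"tz":0,"ax":0,"ay":0,"az":0,"jaw":255},
    {"tx":0,"ty":0,"tz":0,"ax":0,"ay":0,"az":0,"jaw":255},
    {"tx":0,"ty":0,"tz":0,"ax":0,"ay":0,"az":0,"jaw":255},
    {"tx":0,"ty":0,"tz":0,"ax":0,"ay":0,"az":0,"jaw":255}
  ]
}}

```text
time: 27.2
tool_pos: [0.4656, 0.0039, 0.3562]
tool_rot: [-0.007, 0.733, 0.68, -0.004]
contact_force: [0.3, -0.2, 0.0]
gripper_width: 0.007
```

Run:
```python
from h import *
ims=[]
for i in range(4):
    grab('side','e29_%d.png'%i)
    for _ in range(3): manip.grab_frame('side')
    ims.append(cv2.resize(cv2.imread('pics/e29_%d.png'%i)[140:240,220:310],None,fx=2.2,fy=2.2,interpolation=2))
cv2.imwrite('pics/f29.png',np.hstack(ims))
print(manip.state()['time'])
```

```text
28.0
```

View pics/f29.png

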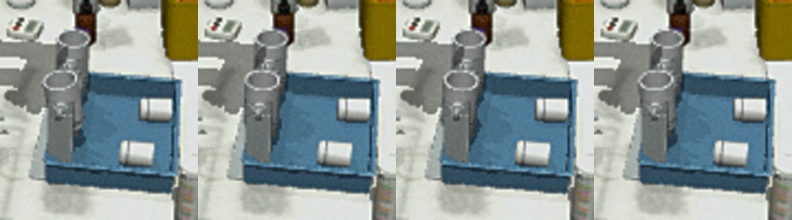

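Call:
{"method": "move_arm", "body": {
  "rows": [
    {"tx":0,"ty":0,"tz":0,"ax":0,"ay":0,"az":0,"jaw":255},
    {"tx":0,"ty":0,"tz":0,"ax":0,"ay":0,"az":0,"jaw":255},
    {"tx":0,"ty":0,"tz":0,"ax":0,"ay":0,"az":0,"jaw":255},
    {"tx":0,"ty":0,"tz":0,"ax":0,"ay":0,"az":0,"jaw":255},
    {"tx":0,"ty":0,"tz":0,"ax":0,"ay":0,"az":0,"jaw":255},
    {"tx":0,"ty":0,"tz":0,"ax":0,"ay":0,"az":0,"jaw":255},
    {"tx":0,"ty":0,"tz":0,"ax":0,"ay":0,"az":0,"jaw":255},
    {"tx":0,"ty":0,"tz":0,"ax":0,"ay":0,"az":0,"jaw":255},
    {"tx":0,"ty":0,"tz":0,"ax":0,"ay":0,"az":0,"jaw":255},
    {"tx":0,"ty":0,"tz":0,"ax":0,"ay":0,"az":0,"jaw":255}
  ]
}}

```text
time: 29.0
tool_pos: [0.4656, 0.0039, 0.3561]
tool_rot: [-0.007, 0.733, 0.68, -0.004]
contact_force: [-0.1, 0.0, -0.1]
gripper_width: 0.001
```

Run:
```python
from h import *
grab('side','e30.png');grab('wrist','w30.png')
a=cv2.imread('pics/e30.png')[130:320,160:340];b=cv2.imread('pics/w30.png')
cv2.imwrite('pics/f30.png',np.hstack([cv2.resize(a,(364,384),interpolation=2),b[:,100:]]))
```

```text
(no output)
```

View pics/f30.png

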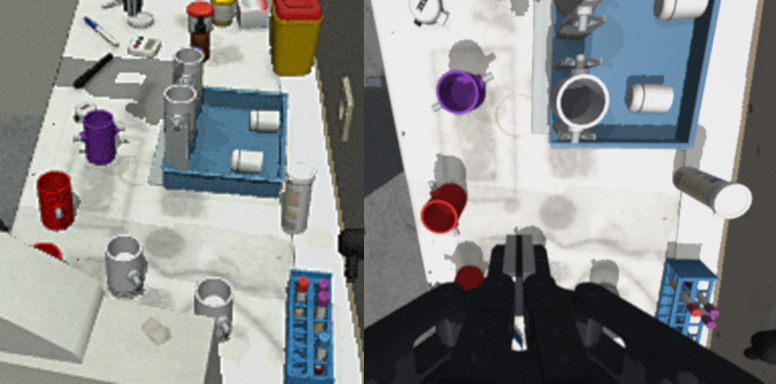

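The last picture shows both emptied buckets hanging upright, both weights in the tray, and the other two buckets standing untouched. I'll hand in.

```bash
python3 -c "
from plant import manip
print(manip.job_done())"
```

```text
the job is handed in; nothing more can be done
None
```

The job is handed in at about 29 s of the 72 s allowed. Both balance weights are in the blue tray, and the two emptied buckets hang upright in the stand.

- **Finding the heavy ones:** I lifted the grey buckets at about (0.452, -0.043) and (0.601, -0.129). They pulled about 4.6 N and 4.2 N down, against an expected 4.4 N for a weight and 2.5 N for a spacer. I did not lift the other two; I took them as light because only two weights exist.
- **Hanging and tipping:** I hung the first bucket in berth 1 and the second in berth 2, and pushed each rim forward until its weight slid out.
- **Last check:** The final side and wrist pictures showed both hung buckets upright and essentially still, and exactly two inserts in the tray. The other two buckets, the red and purple look-alikes and the bystanders in view looked unmoved; I judged this by eye and did not measure it. The slide carton was out of view in those last pictures, but I never reached near it.
- **One check that disagreed:** While I was seating the buckets, the wrist force did not drop as it should once the pins rest in the slots. In berth 1 it even rose to 7 N down. Both heights matched the seat, and both buckets stayed put and upright when released.

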